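# Take the wax mould out of the ratchet clamp behind the bur stand and jar

## Robot

A 6-joint arm with a two-finger parallel gripper is mounted at the origin on the work surface. World frame = base frame: x ahead of the robot, y to its left, z up, the work surface at z = 0. Lengths are in m, angles in degrees, forces in N, time in s.
With the tool pointing down it reaches from about 0.3 to 0.75 m from the base axis. Payload 8.5 kg.
Tool frame: the origin (TCP) lies between the finger pads; the fingertips stand ahead of it and the grasp point (between the pads) lies 8 mm behind it (env.tcp_to_tips is the z of the fingertips in the tool frame, in m); z points along the fingers, x is the direction in which the jaws open and shut, and the axes are right-handed (so a half turn about z gives the same grasp; the last joint's range is limited). The gripper opens to 85 mm and grips with 20 to 120 N. Pads are 22 mm wide; open, the fingers measure 114 mm over their backs; the gripper's body (76 mm by 85 mm) begins 54 mm behind the grasp point. The pads swing forward as they close: fully open they stand 13 mm farther back than shut.
Start: joints at [-79.716, 21.807, 74.336, -0, 83.858, -12.336], TCP at [0.212, -0.508, 0.242] pointing down, gripper open.
Joint ranges: [-178.18, 178.18], [-50.72, 133.34], [12.68, 142.11], [-81.47, 261.47], [9.98, 163.14], [-165.26, 165.26]. Speed limits (degrees/s): [136.94, 136.94, 180, 180, 180, 180].

## Interface

Orientations are given as a 3x3 rotation matrix whose columns are the frame's x, y, z axes.
In Python, from rig import observe, viewer, env gives the robot as it stands.
- The arm moves only by the tool jog_arm, never from a script. Its arguments are lists of equal length, an entry for each row: "dr": the turn, a rotation vector about the tool's x, y, z in rad, a list of three; "slide": the shift along the tool's x, y, z in m, a list of three; "gripper": the opening, from -1 (shut) to 1 (fully open), so that 0 is half open. In form: {"dr": [[rx, ry, rz], ...], "slide": [[dx, dy, dz], ...], "gripper": [gripper, ...]}. A call has exactly 10 rows; each row shifts and turns the commanded pose from where the row before left it, along the tool's axes as they then stand; what a row does not reach is not made up. A row lasts 1/10 s, in which the tool goes at most 50 mm and 8.59 degrees, less where a joint would pass 70% of its speed; a pose out of reach is approached as far as the arm can. A call is refused whole if a number of a shift passes 0.05 or a number of a turn 0.15, either way. A call with a gripper value outside its range is refused whole. The fingers move at their own pace and stop on an object; "force" is the grip in N (left out, the last holds). Time passes only in rows, so rows that do not move let the fingers close, or fill a call up. It gives the time, the measured TCP pose, the force and the opening at its end, in the units of the state.
- observe(): the state, without advancing time (a new reading comes with each control period).
- viewer.get_image(name): name is "scene" or "side" or "wrist"; returns a dict with "pixels" (420x560x3 uint8, blue, green, red), "camera_matrix" (3x3 intrinsics, pixels), "R" (3x3) and "t" (3): a world point X has camera coordinates R X + t. Camera axes: x right, y down, z forward; pixel columns grow to the right and rows downward; lengths in m; the calibration is good to about 2 mm. A picture is of the moment at which its call begins. There is no depth.
- env.close_job(): hands the job in, once; it reports no verdict.
The state is a dict: "time_s": time; "q": joint angles; "qvel": joint speeds; "joint_efforts": joint torques, N m; "position": TCP position; "tool_rot": TCP orientation; "ft_force": force on the tool from outside, world axes, zero at the start; "wrist_torque": the same for the moment, N m; "grip_width": finger opening in m.
Only numpy, scipy, OpenCV 4.12 (cv2) and the standard library are available. Lean on these libraries where they do the work, as an engineer would, in place of code of your own. Each camera call takes 0.05 s, during which the arm holds its last target.

## Task

Take the aluminium wax mould out of the ratchet clamp and stand it upright in the middle of the fireclay soldering board. The bur stand and the lidded jar are in the way of the clamp head, so first set both upright on the wooden tray; then lift the pawl, slide the head fully open and take the mould out, and afterwards push the head fully closed again and stand the bur stand and the jar back, each where it stood. Tip nothing over, and leave the doming block and the wire spool where they are.

Things in the scene. Friction and masses are not known exactly. Their poses are not given: they have to be found in the camera images.
- bur_stand: White plastic bur stand, round, two tiers: base 66 mm diameter, 20 mm high; upper tier (grip this) 52 mm diameter, from 20 to 60 mm height; thin steel burs stick up inside it to 84 mm. Loose, 0.2 kg. Origin: centre of its underside, z up. Stands on the bench close in front of the clamp's pressure plate, on one side of the bar (either).
- jar: Round white jar with a dark blue lid, a straight cylinder 60 mm in diameter, 78 mm high, closed. Loose, 0.22 kg. Origin: centre of its underside, z up. Stands on the bench in front of the pressure plate, on the other side of the bar.
- mould: Aluminium wax mould, a block 30 (x) by 60 (y) by 50 mm (z) with a dark parting line and a brass bush on top. Loose, 0.26 kg. Origin: centre of its underside; axes at the start as the clamp's. It stands on the clamp's table (12 mm above the bench) between the heads; a lip of the sliding head reaches 14 mm over its top and holds it down until the head is open. Grip it across y (60 mm).
- clamp: Green ratchet bar clamp bolted to the bench. Origin: on the bench under the middle of the clamped mould; z up, x along the bar, from the sliding head (robot's side) to the fixed head (x 16 to 32 mm, 150 wide, 62 high). Bar 22 mm wide, 12 high with 6 mm teeth on top, ending in a foot at x -199. Bur stand and jar at about x -79, y +-69, 10 to 20 mm clear of the plate.
- clamp_head (a joint): Slide of the sliding head (m): 0 closed (stop), 0.0485 fully open (stop); grows along the clamp's -x. At 0 its pressure plate fills x -30 to -16 mm, 150 wide, 63 high, lip to z 69; two cheeks beside the bar reach x -96, |y| 19, 28 high. The pawl locks it against opening; with the pawl up it slides with 2 N. It can be pushed closed at any time, the pawl clicks over the teeth.
- pawl_tab (a point): Centre of the pawl's black thumb tab: an upright disc, 18 mm diameter, 10 mm thick across the clamp's y; head closed: x -108, y 0, z 41 mm in the clamp's frame; moves with the head. The pawl hinges on the head, 60 mm further +x and 17 mm lower. Pinch the tab across y from above, lift it 15 to 20 mm (a few N) and, holding it up, draw the head open; let go, it springs down.
- tray: Shallow wooden tray, fixed, 200 mm (x) by 116 mm (y), rim 14 mm high, walls and floor 4 mm thick. Origin: centre of its underside, z up. Room for bur stand and jar side by side along x.
- board: Square reddish-brown fireclay soldering board, fixed, 110 by 110 mm, 13 mm thick, plain. Origin: centre of its underside, z up. The mould's place.
- doming_block: Bystander: steel cube of 45 mm with round hollows in its faces, 0.68 kg. Origin: centre of its underside.
- wire_spool: Bystander: spool of copper wire with wooden flanges, 48 mm diameter, 40 mm high. Origin: centre of its underside.
Things that resemble listed ones, but are neither listed nor needed, are in the scene too. What is shaped like the bur_stand but yellow is not meant.

How it is judged (in metres and radians):
On the way, in this order (a step that is already met when the one before it is completed fails the run):
1. bur stand and jar both stand upright on the wooden tray (x of bur_stand in the frame of tray between -0.085 and 0.085 m and y of bur_stand in the frame of tray between -0.04 and 0.04 m and z of bur_stand in the frame of tray between -0.003 and 0.01 m and angle between each of bur_stand, jar's own z axis and vertical below 0.1 rad and linear speed of each of bur_stand, jar below 0.03 m/s and x of jar in the frame of tray between -0.085 and 0.085 m and y of jar in the frame of tray between -0.04 and 0.04 m and z of jar in the frame of tray between -0.003 and 0.01 m), for 0.2 s.
2. the clamp head is fully open (over 42 mm) (value of joint clamp_head above 0.042 m), for 0.1 s.
3. the mould stands upright in the middle of the fireclay board (within 15 mm) (horizontal distance between mould and board below 0.015 m and z of mould in the frame of board between 0.009 and 0.017 m and angle between mould's own z axis and vertical below 0.1 rad and linear speed of mould below 0.03 m/s), for 0.2 s.
4. the clamp head is pushed closed again (under 6 mm) (value of joint clamp_head below 0.006 m), for 0.2 s.
At the end, for the whole second after the job is handed in: Bur stand and jar stand upright, each within 15 mm of where it stood at the start; the mould stands upright on the fireclay board, its centre within 15 mm of the board's centre; the clamp head is closed (joint under 6 mm); all at rest (all of step 3 and distance of each of bur_stand, jar from where it was at the start of the episode below 0.015 m and angle between each of bur_stand, jar's own z axis and vertical below 0.1 rad and linear speed of each of bur_stand, jar below 0.03 m/s and value of joint clamp_head below 0.006 m); the robot touches nothing.
It fails at once if the bur stand is tipped (over 35 degrees) (angle between bur_stand's own z axis and vertical above 0.61 rad).
It fails at once if the jar is tipped (over 35 degrees) (angle between jar's own z axis and vertical above 0.61 rad).
It fails at once if the mould is tipped (over 35 degrees) (angle between mould's own z axis and vertical above 0.61 rad).
It fails at once if the doming block is moved more than 15 mm (distance of doming_block from where it was at the start of the episode above 0.015 m).
It fails at once if the wire spool is moved more than 15 mm (distance of wire_spool from where it was at the start of the episode above 0.015 m).
It also fails if it takes over 144 s, if anything falls off the work surface, if the arm or the gripper's body presses on something with over 40 N, if the wrist force passes 120 N, or if a joint passes its speed limit or range.

## Working session

There is one attempt and no reset: what is moved stays moved. The work goes in short steps, Python scripts to look and compute and a tool call to move; the robot and the scene stay as the last step left them, time stands still between calls to the robot, and variables do not carry over. Pictures are saved under pics/ and viewed, and the job is handed in when it is done.

Besides the shell and the picture viewer there is one more tool, called after ">>>" as a command line: name --argument value ..., lists and objects as JSON in quotes. jog_arm: Moves the arm, as the interface text tells. Its arguments: {"type":"object","properties":{"dr":{"type":"array","items":{"type":"array","items":{"type":"number"}}},"slide":{"type":"array","items":{"type":"array","items":{"type":"number"}}},"gripper":{"type":"array","items":{"type":"number"}},"force":{"type":"number"}},"required":["dr","slide","gripper"]}

```bash
ls; mkdir -p pics; python3 - <<'E'
from rig import observe, viewer, env
import cv2
s=observe();print(s);print(env.tcp_to_tips)
for n in("scene","side","wrist"):
    d=viewer.get_image(n);cv2.imwrite(f"pics/a_{n}.png",d["pixels"]);print(n,d["camera_matrix"].tolist(),d["R"].tolist(),d["t"].tolist())
E
```

```text
pics
{'time_s': 0.0, 'q': array([-7.97150851e+01,  2.18413625e+01,  7.43840574e+01,  1.04759585e-04,
        8.38576276e+01, -1.23358057e+01]), 'qvel': array([ 0.02328499,  0.04060804,  0.06082172,  0.00616093, -0.06854037,
       -0.05788782]), 'joint_efforts': array([ 1.11905436e-03, -4.48462951e+01, -2.31280267e+01, -1.22889451e-04,
        4.70370142e-03,  5.95288810e-06]), 'position': array([ 0.21149483, -0.50741849,  0.24171237]), 'tool_rot': array([[ 3.84628806e-01, -9.23071295e-01, -2.57000925e-04],
       [-9.23070245e-01, -3.84628766e-01,  1.42648616e-03],
       [-1.41559838e-03, -3.11437763e-04, -9.99998950e-01]]), 'ft_force': array([ 0.3639275 , -0.15213231, -0.03747765]), 'wrist_torque': array([ 0.05117287,  0.01568684, -0.01939526]), 'grip_width': 0.08552943048412107}
0.011
scene [[498.51470348995156, 0.0, 284.6087751317004], [0.0, 498.51470348995156, 216.01978765688776], [0.0, 0.0, 1.0]] [[0.8723623788361752, 0.48834343883656856, -0.02246254074152016], [0.251605442411883, -0.48790740719421294, -0.8358475120222234], [-0.4191402883761123, 0.7235102264310401, -0.5485019333691492]] [-0.49663442170707145, -0.10498032801836628, 1.1856824004623174]
side [[462.3429124605763, 0.0, 274.40065593256656], [0.0, 462.3429124605763, 215.53628049458467], [0.0, 0.0, 1.0]] [[-0.9864488142058534, -0.16308074586384422, -0.017983528028667334], [-0.09986177252375039, 0.6837582084384815, -0.7228432325071688], [0.13017819840618602, -0.7112519825782493, -0.6907780062641178]] [0.5693622165701847, 0.1060012721546062, 1.020493678170094]
wrist [[322.81381843306366, 0.0, 280.60331061995106], [0.0, 322.81381843306366, 207.9785344210466], [0.0, 0.0, 1.0]] [[0.38516922361928957, -0.9228446021419029, -0.0015841319607666354], [-0.8890515524614182, -0.37152414758929675, 0.26750167256297824], [-0.24745101786506762, -0.10162503655892033, -0.963556093697685]] [-0.5497167336513771, -0.035244726971441105, 0.3783683029794259]
```

View pics/a_scene.png

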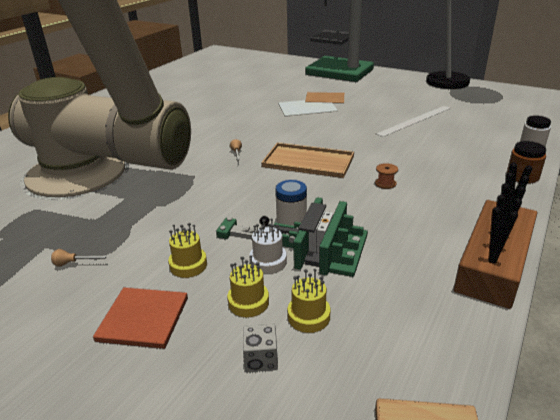

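View pics/a_side.png

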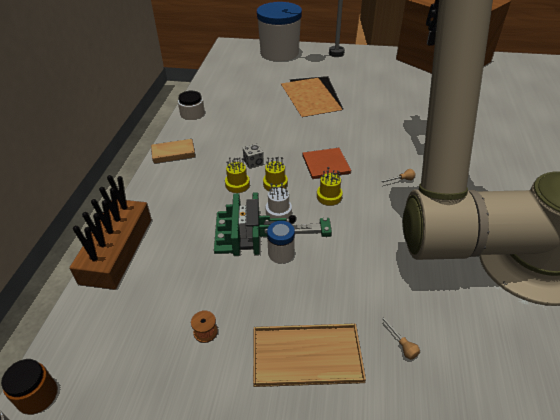

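View pics/a_wrist.png

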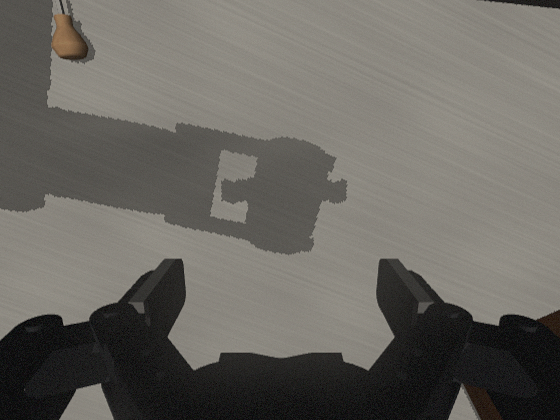

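```bash
cat > h.py <<'E'
import numpy as np, cv2
from rig import observe, viewer, env
def grab(n,f=None):
    d=viewer.get_image(n)
    if f: cv2.imwrite(f"pics/{f}.png",d["pixels"])
    return d
def ray(d,u,v):
    K=d["camera_matrix"];R=np.array(d["R"]);t=np.array(d["t"])
    r=R.T@np.linalg.solve(K,np.array([u,v,1.]));return -R.T@t,r
def onz(d,u,v,z):
    o,r=ray(d,u,v);return o+r*(z-o[2])/r[2]
def tri(d1,p1,d2,p2):
    o1,r1=ray(d1,*p1);o2,r2=ray(d2,*p2)
    A=np.stack([r1,-r2],1);s=np.linalg.lstsq(A,o2-o1,rcond=None)[0]
    a=o1+s[0]*r1;b=o2+s[1]*r2;return (a+b)/2,np.linalg.norm(a-b)
def proj(d,X):
    X=np.atleast_2d(X);c=X@np.array(d["R"]).T+np.array(d["t"]);p=c@np.array(d["camera_matrix"]).T
    return p[:,:2]/p[:,2:]
def crop(d,x0,y0,x1,y1,k,f,marks=()):
    im=cv2.resize(d["pixels"][y0:y1,x0:x1],None,fx=k,fy=k,interpolation=cv2.INTER_CUBIC)
    for m in marks: cv2.circle(im,(int((m[0]-x0+.5)*k),int((m[1]-y0+.5)*k)),3,(255,0,255),1)
    cv2.imwrite(f"pics/{f}.png",im)
E
python3 - <<'E'
from h import *
d=grab("scene");crop(d,210,170,380,285,4.7,"b_scene")
d=grab("side");crop(d,200,150,345,270,5,"b_side")
E
```

```text
(no output)
```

View pics/b_scene.png

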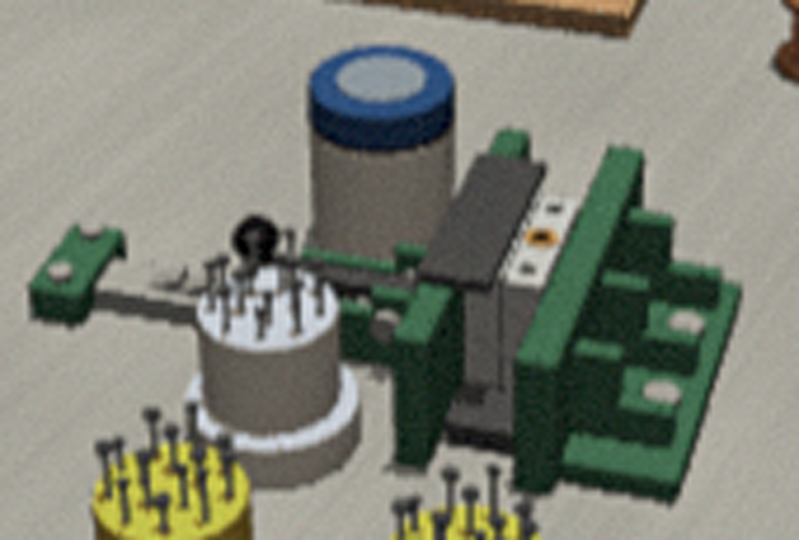

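View pics/b_side.png

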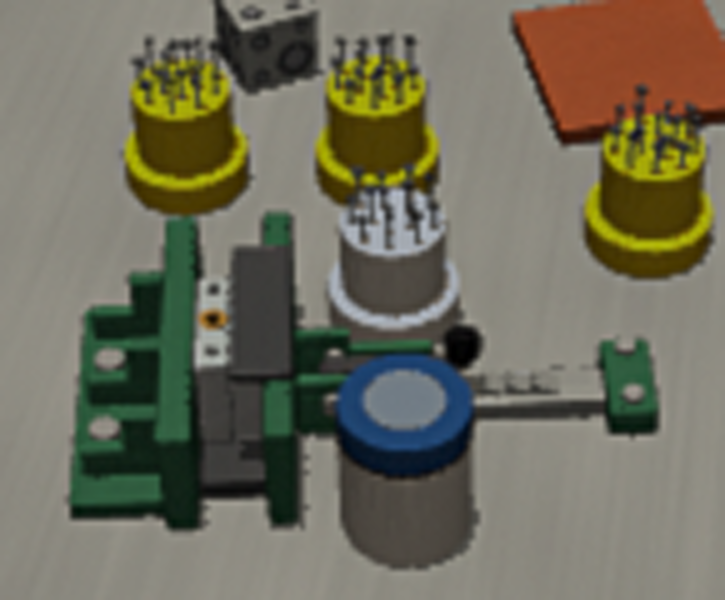

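```bash
python3 - <<'E'
from h import *
S=grab("scene");D=grab("side")
s=lambda x,y:(x/4.7+210-.5+.5/4.7,y/4.7+170-.5+.5/4.7)
d=lambda x,y:(x/5+200-.4,y/5+150-.4)
for n,a,b,z in [("bush",(540,236),(212,319),.063),("tab",(255,238),(463,346),.041),("jar",(382,79),(404,400),.078),("bur",(268,302),(393,221),.060),
 ("footb1",(92,232),(627,345),None),("footb2",(60,270),(632,392),None),
 ("FHcornL(far,+y)",(628,150),(180,437),.062),("FHcornR",(530,360),(180,220),.062)]:
    p,e=tri(S,s(*a),D,d(*b));print(n,p.round(4),round(e,4), z and (onz(S,*s(*a),z).round(4)[:2],onz(D,*d(*b),z).round(4)[:2]))
# colour masks
for nm,I in(("scene",S),("side",D)):
    h=cv2.cvtColor(I["pixels"],cv2.COLOR_BGR2HSV)
    for c,lo,hi in(("red",(3,140,80),(12,255,255)),("blue",(105,120,40),(125,255,255)),("wood",(12,90,90),(22,220,255)),("dkwood",(5,90,40),(12,200,140))):
        m=cv2.inRange(h,lo,hi);n,l,st,ce=cv2.connectedComponentsWithStats(m)
        for i in range(1,n):
            if st[i,4]>150: 
                cn=max(cv2.findContours((l==i).astype('uint8'),0,1)[0],key=cv2.contourArea)
                q=cv2.approxPolyDP(cn,0.03*cv2.arcLength(cn,True),True)[:,0].tolist()
                print(nm,c,st[i].tolist(),ce[i].round(1),q if len(q)<9 else '')
E
```

```text
bush [ 6.517e-01 -5.000e-04  6.290e-02] 0.0001 (array([ 0.6518, -0.0007]), array([ 6.516e-01, -4.000e-04]))
tab [ 0.5384 -0.0224  0.0403] 0.0008 (array([ 0.5394, -0.0232]), array([ 0.538, -0.022]))
jar [0.5545 0.0532 0.0779] 0.0014 (array([0.5553, 0.053 ]), array([0.5539, 0.0529]))
bur [ 0.5809 -0.082   0.0609] 0.0012 (array([ 0.5809, -0.0808]), array([ 0.5806, -0.0834]))
footb1 [ 0.4667 -0.0389  0.0327] 0.0091 None
footb2 [ 0.4563 -0.0385  0.0077] 0.0054 None
FHcornL(far,+y) [0.6524 0.0736 0.0606] 0.005 (array([0.6557, 0.0721]), array([0.6497, 0.074 ]))
FHcornR [ 0.6816 -0.0692  0.0606] 0.0019 (array([ 0.6814, -0.0711]), array([ 0.682 , -0.0672]))
scene red [461, 209, 31, 58, 404] [478.5 239.2] [[488, 210], [465, 266], [488, 256], [472, 238], [488, 243]]
scene red [475, 208, 60, 74, 710] [513. 251.] [[531, 210], [522, 269], [479, 270], [519, 280]]
scene red [94, 288, 93, 57, 3592] [141.3 315.9] [[94, 335], [163, 344], [186, 293], [123, 288]]
scene blue [276, 180, 30, 22, 334] [291.  191.6] [[276, 187], [282, 200], [297, 200], [305, 191], [304, 184], [295, 180], [283, 181]]
scene woo
[... 2018 characters left out ...]
, [294, 232], [289, 222]]
side wood [355, 14, 12, 31, 172] [360.   34.3] [[359, 14], [355, 43], [366, 44]]
side wood [281, 78, 61, 39, 1467] [310.6  96.9] [[281, 83], [301, 116], [341, 109], [318, 78]]
side wood [151, 139, 44, 20, 596] [172.1 148.3] [[192, 141], [152, 144], [152, 158], [193, 152]]
side wood [70, 200, 76, 73, 1699] [110.2 240.8] 
side wood [191, 311, 25, 21, 384] [202.7 320.8] [[209, 311], [196, 313], [191, 319], [192, 327], [200, 331], [210, 328], [215, 318]]
side wood [253, 324, 113, 60, 5744] [306.5 354.5] [[355, 324], [254, 327], [253, 382], [365, 379]]
side wood [400, 337, 20, 20, 192] [409.5 346.8] [[404, 337], [400, 341], [410, 356], [419, 349], [417, 345], [408, 342]]
```

```bash
python3 - <<'E'
from h import *
S=grab("scene");D=grab("side")
d=lambda x,y:(x/5+200-.4,y/5+150-.4)
for n,q,z in(("board",[[94,335],[163,344],[186,293],[123,288]],.013),("tray",[[262,162],[343,173],[353,152],[277,143]],.014)):
    P=np.array([onz(S,*p,z) for p in q]);print(n,P[:,:2].round(4).tolist(),P.mean(0).round(4))
for n,q,z in(("board",[[350,169],[339,148],[303,153],[312,175]],.013),("tray",[[355,324],[254,327],[253,382],[365,379]],.014)):
    P=np.array([onz(D,*p,z) for p in q]);print(n,P[:,:2].round(4).tolist(),P.mean(0).round(4))
for p in((181,92),(375,90),(652,148)): print("yel",onz(D,*d(*p),.06).round(3))
for p in((186,237),(247,278),(309,291)): print("yelS",onz(S,*p,.06).round(3))
print("dom",onz(D,253,150,.045),onz(S,260,332,.045));print("spool",onz(D,203,320,.04),onz(S,386,168,.04))
for p in((401,175),(410,346)):print("burnisher",onz(D,*p,.01))
crop(S,85,275,270,380,4.3,"c_s")
crop(D,240,310,440,400,4,"c_d")
E
```

```text
board [[0.4522, -0.3604], [0.5534, -0.326], [0.5144, -0.2253], [0.4152, -0.2641]] [ 0.4838 -0.294   0.013 ]
tray [[0.385, 0.2206], [0.5766, 0.2567], [0.5552, 0.3656], [0.3642, 0.3276]] [0.4703 0.2926 0.014 ]
board [[0.413, -0.2656], [0.4486, -0.3589], [0.5477, -0.3206], [0.5121, -0.2253]] [ 0.4803 -0.2926  0.013 ]
tray [[0.3806, 0.2244], [0.574, 0.2609], [0.5539, 0.3717], [0.3588, 0.3356]] [0.4668 0.2982 0.014 ]
yel [ 0.705 -0.168  0.06 ]
yel [ 0.606 -0.183  0.06 ]
yel [ 0.462 -0.156  0.06 ]
yelS [ 0.464 -0.152  0.06 ]
yelS [ 0.614 -0.194  0.06 ]
yelS [ 0.71  -0.176  0.06 ]
dom [ 0.68090163 -0.27153511  0.045     ] [ 0.68105219 -0.26657224  0.045     ]
spool [0.66894972 0.2767709  0.04      ] [0.66879029 0.27486747 0.04      ]
burnisher [ 0.27720139 -0.26250749  0.01      ]
burnisher [0.27667807 0.25443049 0.01      ]
```

View pics/c_s.png

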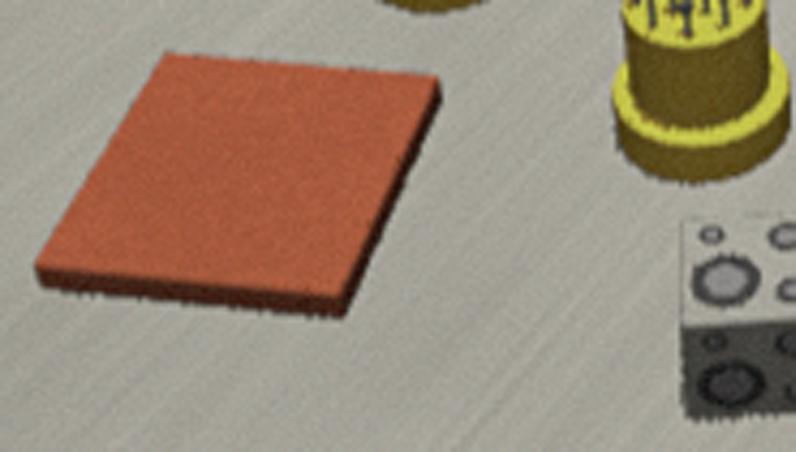

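View pics/c_d.png

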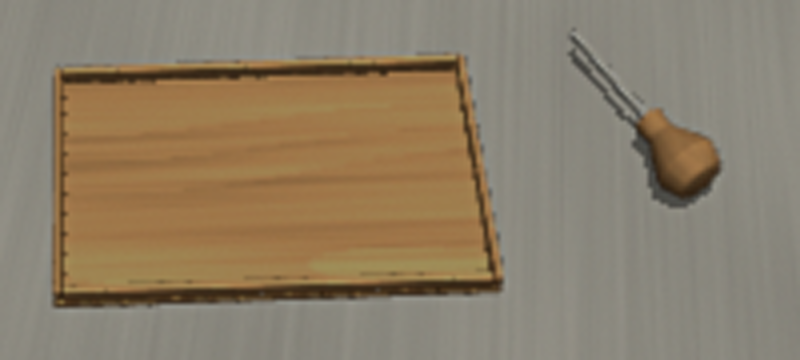

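```bash
cat >> h.py <<'E'
YAW=np.radians(11.0)
CX=np.array([np.cos(YAW),np.sin(YAW)]);CY=np.array([-CX[1],CX[0]]);CO=np.array([0.6445,-0.0019])
W={"jar":(.5545,.0531),"bur":(.5809,-.082),"tray_jar":(.509,.303),"tray_bur":(.427,.287),"board":(.482,-.293),
 "mould":tuple(CO),"tab":tuple(CO-.108*CX)}
def to(x,y,z):
    "tool-axis shift from present TCP to a world point"
    s=observe();return (s["tool_rot"].T@(np.array([x,y,z])-s["position"])).round(4)
def st():
    s=observe();R=s["tool_rot"];p=s["position"]
    print("t",round(s["time_s"],2),"p",p.round(4),"C",((p[:2]-CO)@CX).round(4),((p[:2]-CO)@CY).round(4),"toolx",np.degrees(np.arctan2(R[1,0],R[0,0])).round(2),"tilt",np.degrees(np.arccos(-R[2,2])).round(2),"F",s["ft_force"].round(1),"w",round(s["grip_width"],4))
E
python3 - <<'E'
from h import *
for k,v in W.items(): print(k,(np.array(v)-CO)@CX,(np.array(v)-CO)@CY)
E
```

```text
jar -0.07785195176457976 0.07116230467351055
bur -0.07771528939693266 -0.06649288528820964
tray_jar -0.07483282066684992 0.32515274710671455
tray_bur -0.1583791936355831 0.3250930497924286
board -0.21505891586435757 -0.25474521135292644
mould 0.0 0.0
tab -0.10799999999999998 -2.0274399428003616e-18
```

>>> jog_arm --dr '[[0,0,0.1],[0,0,0.1025],[0,0,0],[0,0,0],[0,0,0],[0,0,0],[0,0,0],[0,0,0],[0,0,0],[0,0,0]]' --slide '[[0,0,0],[0,0,0],[0,0,0],[0,0,0],[0,0,0],[0,0,0],[0,0,0],[0,0,0],[0,0,0],[0,0,0]]' --gripper '[1,1,1,1,1,1,1,1,1,1]' --force 40

```text
time_s: 1.45
position: [0.2115, -0.5077, 0.2423]
tool_rot: [[0.191, -0.982, 0.0], [-0.982, -0.191, 0.0], [-0.0, -0.0, -1.0]]
ft_force: [-0.3, -0.2, 0.8]
grip_width: 0.0853
```

```bash
python3 - <<'E'
from h import *
st();print(to(*W["jar"],.2),to(*W["bur"],.2))
E
```

```text
t 1.45 p [ 0.2115 -0.5077  0.2423] C -0.5215 -0.4139 toolx -78.98 tilt 0.0 F [-0.3 -0.2  0.8] w 0.0853
[-0.4849 -0.4439  0.0423] [-0.3472 -0.444   0.0423]
```

>>> jog_arm --dr '[[0,0,0],[0,0,0],[0,0,0],[0,0,0],[0,0,0],[0,0,0],[0,0,0],[0,0,0],[0,0,0],[0,0,0]]' --slide '[[-0.02,-0.03,0],[-0.03,-0.035,0],[-0.03,-0.035,0],[-0.03,-0.035,0],[-0.03,-0.035,0],[-0.03,-0.035,0],[-0.03,-0.035,0],[-0.03,-0.035,0],[-0.03,-0.035,0],[-0.03,-0.035,0]]' --gripper '[1,1,1,1,1,1,1,1,1,1]'

```text
time_s: 2.45
position: [0.4957, -0.1554, 0.2425]
tool_rot: [[0.191, -0.982, 0.0], [-0.982, -0.191, -0.0], [0.0, -0.0, -1.0]]
ft_force: [0.4, -1.0, -0.4]
grip_width: 0.0857
```

>>> jog_arm --dr '[[0,0,0],[0,0,0],[0,0,0],[0,0,0],[0,0,0],[0,0,0],[0,0,0],[0,0,0],[0,0,0],[0,0,0]]' --slide '[[-0.03,-0.03,0],[-0.03,-0.03,0],[-0.03,-0.03,0],[-0.03,-0.01,0],[-0.03,0,0],[-0.025,0,0],[-0.02,0,0.01],[0,0,0.03],[0,0,0],[0,0,0]]' --gripper '[1,1,1,1,1,1,1,1,1,1]'

```text
time_s: 3.45
position: [0.5558, 0.0532, 0.2028]
tool_rot: [[0.191, -0.982, -0.0], [-0.982, -0.191, -0.0], [-0.0, 0.0, -1.0]]
ft_force: [0.5, -0.0, 1.0]
grip_width: 0.0854
```

```bash
python3 - <<'E'
from h import *
st();print(to(*W["jar"],.039))
d=grab("wrist","w1")
E
```

```text
t 3.45 p [0.5558 0.0532 0.2028] C -0.0766 0.071 toolx -78.99 tilt 0.02 F [ 0.5 -0.   1. ] w 0.0854
[-0.0002  0.0012  0.1638]
```

View pics/w1.png

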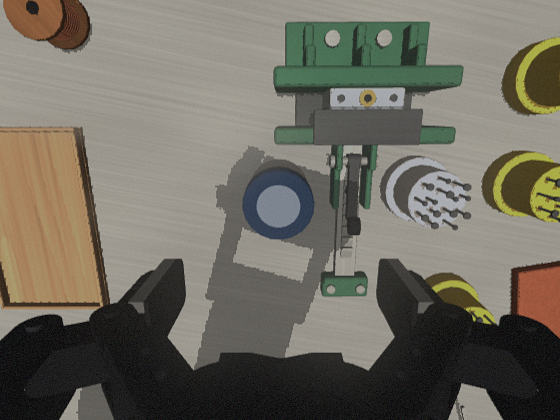

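```bash
python3 - <<'E'
from h import *
d=grab("wrist")
for n,p,z in (("jar",(278,206),.078),("bush",(367.5,98.5),.063),("tab",(353.5,226),.05),("FHl",(463,69),.062),("FHr",(275,70),.062),("bur base",(427,190),.02)):
    X=onz(d,*p,z);print(n,X[:2].round(4),((X[:2]-CO)@CX).round(4),((X[:2]-CO)@CY).round(4))
E
```

```text
jar [0.554  0.0544] -0.0781 0.0725
bush [6.51e-01 4.00e-04] 0.0068 0.001
tab [ 0.541  -0.0194] -0.1049 0.0026
FHl [ 0.6866 -0.0676] 0.0288 -0.0725
FHr [0.6578 0.0769] 0.028 0.0748
bur base [ 0.5831 -0.0908] -0.0772 -0.0755
```

>>> jog_arm --dr '[[0,0,0],[0,0,0],[0,0,0],[0,0,0],[0,0,0],[0,0,0],[0,0,0],[0,0,0],[0,0,0],[0,0,0]]' --slide '[[0,0,0.02],[0,0.001,0.03],[0,0,0.03],[0,0,0.02],[0,0,0.02],[0,0,0.015],[0,0,0.015],[0,0,0.013],[0,0,0],[0,0,0]]' --gripper '[1,1,1,1,1,1,1,1,1,-1]' --force 40

```text
time_s: 4.55
position: [0.5554, 0.0529, 0.0403]
tool_rot: [[0.191, -0.982, 0.001], [-0.982, -0.191, -0.0], [0.0, -0.001, -1.0]]
ft_force: [-0.7, -0.5, 0.0]
grip_width: 0.0731
```

>>> jog_arm --dr '[[0,0,0],[0,0,0],[0,0,0],[0,0,0],[0,0,0],[0,0,0],[0,0,0],[0,0,0],[0,0,0],[0,0,0]]' --slide '[[0,0,0],[0,0,0],[0,0,0],[0,0,0],[0,0,0],[0,0,0],[0,0,0],[0,0,-0.005],[0,0,-0.015],[0,0,-0.02]]' --gripper '[-1,-1,-1,-1,-1,-1,-1,-1,-1,-1]'

```text
time_s: 5.55
position: [0.554, 0.0533, 0.0793]
tool_rot: [[0.191, -0.982, -0.002], [-0.982, -0.191, 0.0], [-0.001, 0.002, -1.0]]
ft_force: [1.2, -0.4, -2.5]
grip_width: 0.0594
```

```bash
python3 - <<'E'
from h import *
st();print(to(*W["tray_jar"],.045));grab("side","d1")
E
```

```text
t 5.55 p [0.554  0.0533 0.0793] C -0.0783 0.0714 toolx -78.98 tilt 0.14 F [ 1.2 -0.4 -2.5] w 0.0594
[-0.2537 -0.0037  0.0344]
```

View pics/d1.png

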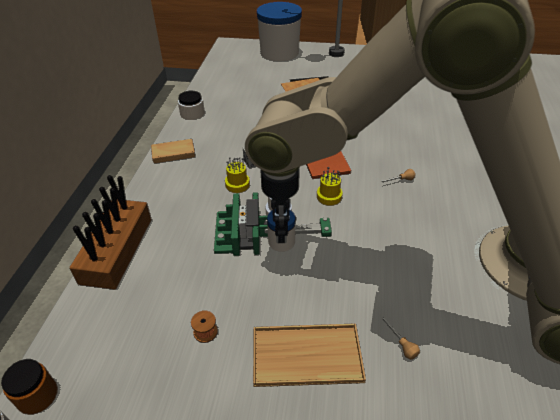

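>>> jog_arm --dr '[[0,0,0],[0,0,0],[0,0,0],[0,0,0],[0,0,0],[0,0,0],[0,0,0],[0,0,0],[0,0,0],[0,0,0]]' --slide '[[-0.01,0,-0.02],[-0.02,-0.004,-0.01],[-0.03,0,0],[-0.035,0,0],[-0.035,0,0],[-0.035,0,0],[-0.035,0,0],[-0.03,0,0],[-0.017,0,0],[-0.007,0,0.01]]' --gripper '[-1,-1,-1,-1,-1,-1,-1,-1,-1,-1]'

```text
time_s: 6.6
position: [0.5102, 0.3046, 0.0998]
tool_rot: [[0.193, -0.981, 0.002], [-0.981, -0.193, 0.001], [-0.0, -0.002, -1.0]]
ft_force: [0.2, -0.3, -3.7]
grip_width: 0.0592
```

>>> jog_arm --dr '[[0,0,0],[0,0,0],[0,0,0],[0,0,0],[0,0,0],[0,0,0],[0,0,0],[0,0,0],[0,0,0],[0,0,0]]' --slide '[[0,0,0.01],[0,0,0.01],[0,0,0.01],[0,0,0.01],[0,0,0.007],[0,0,0.004],[0,0,0],[0,0,0],[0,0,0],[0,0,0]]' --gripper '[-1,-1,-1,-1,-1,-1,-1,-1,-1,-1]'

```text
time_s: 7.6
position: [0.5102, 0.3034, 0.0487]
tool_rot: [[0.191, -0.982, 0.001], [-0.982, -0.191, 0.0], [-0.0, -0.001, -1.0]]
ft_force: [-0.8, 0.8, -2.8]
grip_width: 0.059
```

```bash
python3 - <<'E'
from h import *
st();print(to(*W["tray_jar"],.044));d=grab("side");crop(d,220,240,400,400,3.7,"d2")
E
```

```text
t 7.6 p [0.5102 0.3034 0.0487] C -0.0736 0.3253 toolx -78.98 tilt 0.04 F [-0.8  0.8 -2.8] w 0.059
[0.0002 0.0013 0.0047]
```

View pics/d2.png

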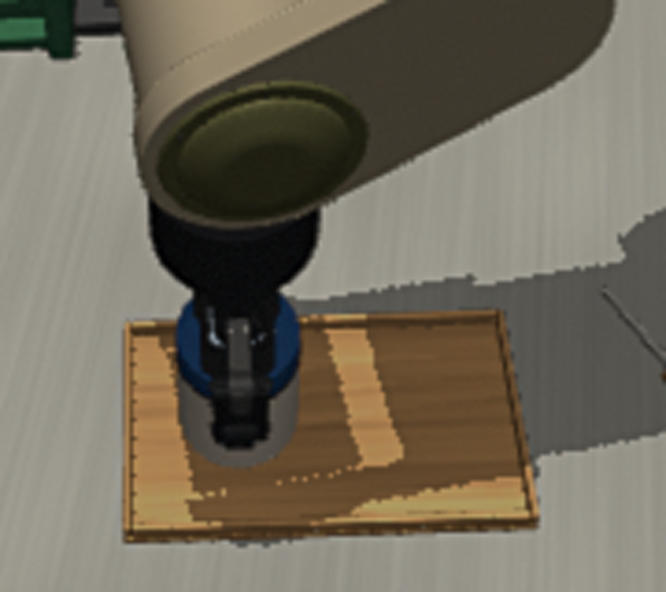

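>>> jog_arm --dr '[[0,0,0],[0,0,0],[0,0,0],[0,0,0],[0,0,0],[0,0,0],[0,0,0],[0,0,0],[0,0,0],[0,0,0]]' --slide '[[0,0,0.002],[0,0,0.002],[0,0,0.001],[0,0,0],[0,0,0],[0,0,0],[0,0,0],[0,0,0],[0,0,0],[0,0,0]]' --gripper '[-1,-1,-1,-1,-1,1,1,1,1,1]'

```text
time_s: 8.65
position: [0.5101, 0.3033, 0.0432]
tool_rot: [[0.191, -0.982, -0.0], [-0.982, -0.191, -0.0], [-0.0, 0.0, -1.0]]
ft_force: [-0.2, -0.0, -0.0]
grip_width: 0.0854
```

>>> jog_arm --dr '[[0,0,0],[0,0,0],[0,0,0],[0,0,0],[0,0,0],[0,0,0],[0,0,0],[0,0,0],[0,0,0],[0,0,0]]' --slide '[[0,0,0],[0,0,-0.01],[0,0,-0.02],[0,0,-0.04],[0,0,-0.04],[0,0,-0.04],[0.02,0,0],[0.03,0,0],[0.03,0,0],[0.03,0,0]]' --gripper '[1,1,1,1,1,1,1,1,1,1]'

```text
time_s: 9.65
position: [0.5311, 0.1943, 0.1942]
tool_rot: [[0.192, -0.981, 0.001], [-0.981, -0.192, 0.0], [0.0, -0.001, -1.0]]
ft_force: [-0.5, 0.4, -0.3]
grip_width: 0.0856
```

```bash
python3 - <<'E'
from h import *
st();print(to(*W["bur"],.15));d=grab("side");crop(d,220,240,400,400,3.7,"d3");d=grab("wrist","w2")
E
```

```text
t 9.65 p [0.5311 0.1943 0.1942] C -0.0739 0.2143 toolx -78.96 tilt 0.05 F [-0.5  0.4 -0.3] w 0.0856
[0.2808 0.0041 0.0442]
```

View pics/d3.png

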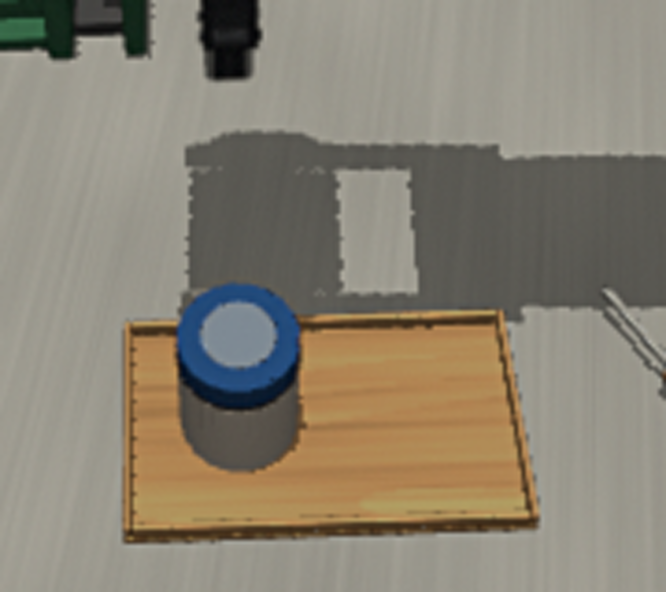

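View pics/w2.png

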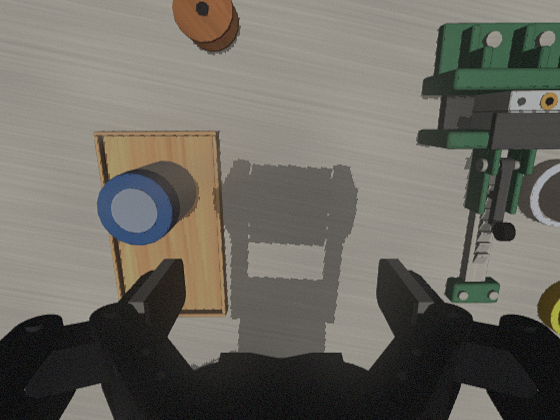

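>>> jog_arm --dr '[[0,0,0],[0,0,0],[0,0,0],[0,0,0],[0,0,0],[0,0,0],[0,0,0],[0,0,0],[0,0,0],[0,0,0]]' --slide '[[0.03,0,0],[0.035,0,0],[0.035,0,0],[0.035,0,0],[0.035,0.004,0],[0.035,0,0],[0.035,0,0],[0.025,0,0],[0.013,0,0],[0,0,0]]' --gripper '[1,1,1,1,1,1,1,1,1,1]'

```text
time_s: 10.75
position: [0.5805, -0.0789, 0.1935]
tool_rot: [[0.19, -0.982, 0.0], [-0.982, -0.19, 0.0], [0.0, -0.0, -1.0]]
ft_force: [0.0, -0.1, -0.8]
grip_width: 0.0854
```

```bash
python3 - <<'E'
from h import *
st();print(to(*W["bur"],.037));d=grab("wrist")
c=np.array(W["bur"])
a=np.linspace(0,2*np.pi,24)
m=[]
for r,z in((.033,.02),(.026,.06)): m+=list(proj(d,np.stack([c[0]+r*np.cos(a),c[1]+r*np.sin(a),a*0+z],1)))
crop(d,200,120,480,320,2.8,"w3",m)
E
```

```text
t 10.75 p [ 0.5805 -0.0789  0.1935] C -0.0775 -0.0633 toolx -79.06 tilt 0.02 F [ 0.  -0.1 -0.8] w 0.0854
[0.0032 0.0003 0.1565]
```

View pics/w3.png

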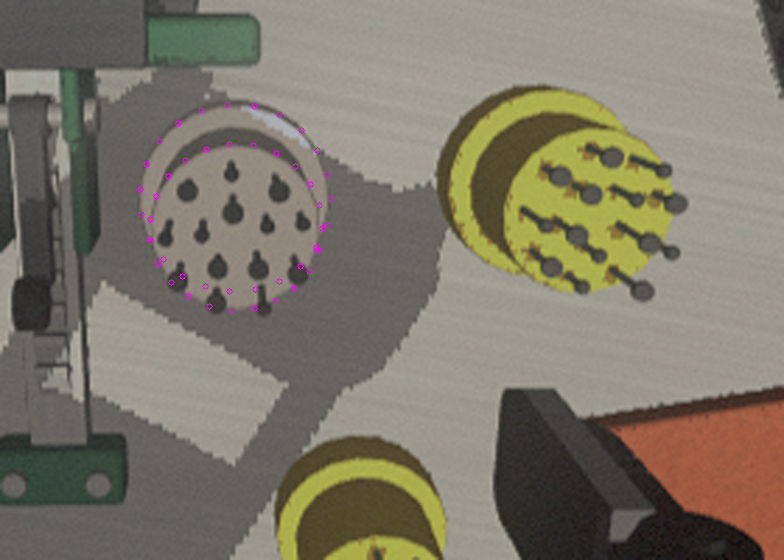

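>>> jog_arm --dr '[[0,0,0],[0,0,0],[0,0,0],[0,0,0],[0,0,0],[0,0,0],[0,0,0],[0,0,0],[0,0,0],[0,0,0]]' --slide '[[0.003,0,0.02],[0,0,0.03],[0,0,0.03],[0,0,0.02],[0,0,0.02],[0,0,0.015],[0,0,0.01],[0,0,0.011],[0,0,0],[0,0,0]]' --gripper '[1,1,1,1,1,1,1,1,1,-1]'

```text
time_s: 11.8
position: [0.5811, -0.081, 0.0377]
tool_rot: [[0.191, -0.982, 0.001], [-0.982, -0.191, -0.0], [0.0, -0.0, -1.0]]
ft_force: [0.9, -1.1, 0.3]
grip_width: 0.0735
```

>>> jog_arm --dr '[[0,0,0],[0,0,0],[0,0,0],[0,0,0],[0,0,0],[0,0,0],[0,0,0],[0,0,0],[0,0,0],[0,0,0]]' --slide '[[0,0,0],[0,0,0],[0,0,0],[0,0,0],[0,0,0],[0,0,0],[0,0,0],[0,0,0],[0,0,0],[0,0,0]]' --gripper '[-1,-1,-1,-1,-1,-1,-1,-1,-1,-1]'

```text
time_s: 12.8
position: [0.5813, -0.0814, 0.0382]
tool_rot: [[0.191, -0.982, 0.002], [-0.982, -0.191, -0.001], [0.001, -0.002, -1.0]]
ft_force: [-0.4, -0.2, 5.6]
grip_width: 0.0507
```

>>> jog_arm --dr '[[0,0,0],[0,0,0],[0,0,0],[0,0,0],[0,0,0],[0,0,0],[0,0,0],[0,0,0],[0,0,0],[0,0,0]]' --slide '[[0,0,-0.005],[0,0,-0.015],[0,0,-0.02],[0,0,-0.02],[0,0,-0.02],[0,0,-0.015],[0,0,-0.005],[0,0,0],[0,0,0],[0,0,0]]' --gripper '[-1,-1,-1,-1,-1,-1,-1,-1,-1,-1]'

```text
time_s: 13.8
position: [0.5804, -0.0811, 0.1363]
tool_rot: [[0.191, -0.982, -0.002], [-0.982, -0.191, 0.001], [-0.001, 0.002, -1.0]]
ft_force: [-0.7, -0.1, -3.4]
grip_width: 0.0511
```

```bash
python3 - <<'E'
from h import *
st();print(to(*W["tray_bur"],.05));d=grab("side");crop(d,200,130,360,270,4,"d4")
E
```

```text
t 13.8 p [ 0.5804 -0.0811  0.1363] C -0.078 -0.0656 toolx -78.99 tilt 0.11 F [-0.7 -0.1 -3.4] w 0.0511
[-0.3906  0.0801  0.0868]
```

View pics/d4.png

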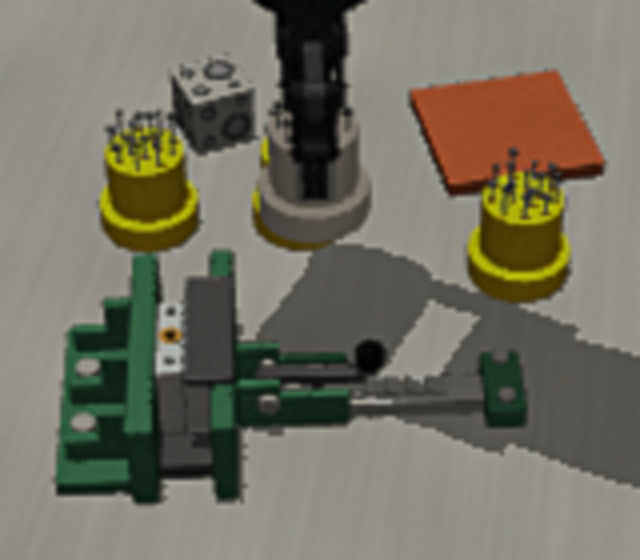

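>>> jog_arm --dr '[[0,0,0],[0,0,0],[0,0,0],[0,0,0],[0,0,0],[0,0,0],[0,0,0],[0,0,0],[0,0,0],[0,0,0]]' --slide '[[-0.02,0,0],[-0.03,0.005,0],[-0.03,0.01,0],[-0.035,0.01,0],[-0.035,0.01,0],[-0.035,0.01,0],[-0.035,0.01,0],[-0.035,0.01,0],[-0.035,0.01,0],[-0.035,0.005,0]]' --gripper '[-1,-1,-1,-1,-1,-1,-1,-1,-1,-1]'

```text
time_s: 14.85
position: [0.4389, 0.2236, 0.137]
tool_rot: [[0.191, -0.982, -0.001], [-0.982, -0.191, -0.0], [0.0, 0.001, -1.0]]
ft_force: [0.2, -0.7, -2.8]
grip_width: 0.0511
```

>>> jog_arm --dr '[[0,0,0],[0,0,0],[0,0,0],[0,0,0],[0,0,0],[0,0,0],[0,0,0],[0,0,0],[0,0,0],[0,0,0]]' --slide '[[-0.03,0,0],[-0.023,0,0],[-0.012,0,0.01],[0,0,0.02],[0,0,0.02],[0,0,0.015],[0,0,0.012],[0,0,0.01],[0,0,0],[0,0,0]]' --gripper '[-1,-1,-1,-1,-1,-1,-1,-1,-1,-1]'

```text
time_s: 15.85
position: [0.4279, 0.2861, 0.0503]
tool_rot: [[0.191, -0.982, -0.0], [-0.982, -0.191, -0.0], [0.0, 0.0, -1.0]]
ft_force: [0.6, 0.8, -3.3]
grip_width: 0.051
```

```bash
python3 - <<'E'
from h import *
st();print(to(*W["tray_bur"],.0425));d=grab("side");crop(d,220,240,400,400,3.7,"d5")
E
```

```text
t 15.85 p [0.4279 0.2861 0.0503] C -0.1576 0.324 toolx -79.0 tilt 0.01 F [ 0.6  0.8 -3.3] w 0.051
[-0.0011  0.0007  0.0078]
```

View pics/d5.png

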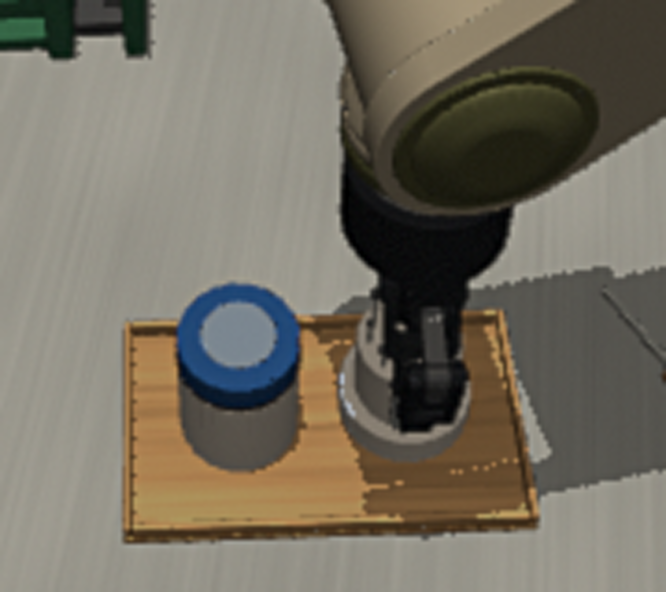

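Bur stand is over the tray's free half; lower it and let go.

>>> jog_arm --dr '[[0,0,0],[0,0,0],[0,0,0],[0,0,0],[0,0,0],[0,0,0],[0,0,0],[0,0,0],[0,0,0],[0,0,0]]' --slide '[[0,0,0.003],[0,0,0.003],[0,0,0.002],[0,0,0],[0,0,0],[0,0,0],[0,0,0],[0,0,0],[0,0,0],[0,0,0]]' --gripper '[-1,-1,-1,-1,-1,1,1,1,1,1]'

```text
time_s: 16.9
position: [0.4278, 0.2863, 0.0424]
tool_rot: [[0.191, -0.982, 0.0], [-0.982, -0.191, 0.0], [-0.0, -0.0, -1.0]]
ft_force: [-0.3, 0.3, -0.3]
grip_width: 0.0855
```

>>> jog_arm --dr '[[0,0,0],[0,0,0],[0,0,0],[0,0,0],[0,0,0],[0,0,0],[0,0,0],[0,0,0],[0,0,0],[0,0,0]]' --slide '[[0,0,0],[0,0,-0.01],[0,0,-0.02],[0,0,-0.03],[0,0,-0.03],[0,0,-0.03],[0.02,0,0],[0.03,0,0],[0.03,0,0],[0.03,0,0]]' --gripper '[1,1,1,1,1,1,1,1,1,1]'

```text
time_s: 17.9
position: [0.4488, 0.1773, 0.1632]
tool_rot: [[0.192, -0.981, 0.001], [-0.981, -0.192, 0.0], [0.0, -0.001, -1.0]]
ft_force: [0.4, -0.7, 0.6]
grip_width: 0.0856
```

```bash
python3 - <<'E'
from h import *
st();print(to(*(CO-.110*CX),.15));d=grab("side");crop(d,220,240,400,400,3.7,"d6")
E
```

```text
t 17.9 p [0.4488 0.1773 0.1632] C -0.1579 0.2133 toolx -78.95 tilt 0.05 F [ 0.4 -0.7  0.6] w 0.0856
[ 0.2133 -0.0477  0.0132]
```

View pics/d6.png

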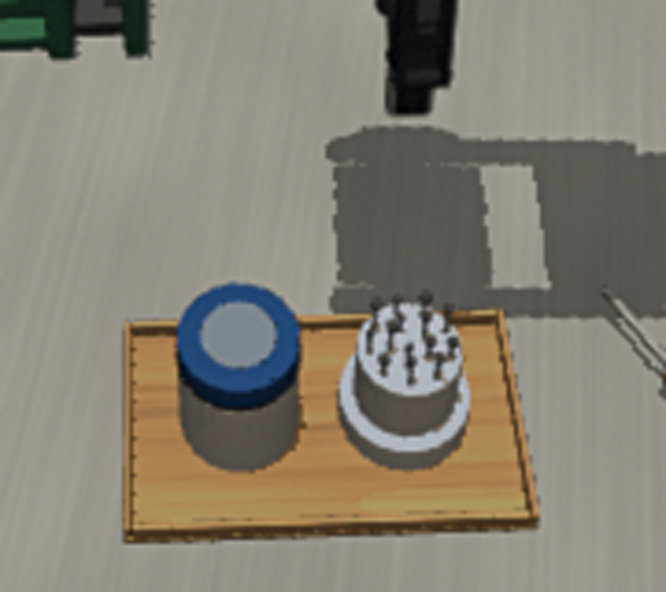

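>>> jog_arm --dr '[[0,0,0],[0,0,0],[0,0,0],[0,0,0],[0,0,0],[0,0,0],[0,0,0],[0,0,0],[0,0,0],[0,0,0]]' --slide '[[0.03,-0.008,0],[0.035,-0.01,0],[0.035,-0.01,0],[0.035,-0.01,0],[0.035,-0.01,0],[0.025,0,0],[0.013,0,0],[0.005,0,0],[0,0,0],[0,0,0]]' --gripper '[-0.3,-0.3,-0.3,-0.3,-0.3,-0.3,-0.3,-0.3,-0.3,-0.3]'

```text
time_s: 18.95
position: [0.5363, -0.0206, 0.1625]
tool_rot: [[0.192, -0.981, -0.0], [-0.981, -0.192, 0.0], [-0.0, -0.0, -1.0]]
ft_force: [0.1, 0.1, 0.3]
grip_width: 0.0299
```

```bash
python3 - <<'E'
from h import *
st();d=grab("wrist")
m=[]
for x,y,z in ((-.108,-.005,.05),(-.108,.005,.05),(-.030,.075,.063),(-.030,-.075,.063),(.016,.075,.062),(-.096,.019,.028),(-.096,-.019,.028)):
    w=CO+x*CX+y*CY;m.append(proj(d,[w[0],w[1],z])[0])
a=np.radians(np.arange(0,360,30))
for y in(-.005,.005):
  for t in a:
    w=CO+(-.108+.009*np.cos(t))*CX+y*CY;m.append(proj(d,[w[0],w[1],.041+.009*np.sin(t)])[0])
crop(d,130,60,430,285,2.66,"w4",m)
print(to(*(CO-.110*CX),.043))
E
```

```text
t 18.95 p [ 0.5363 -0.0206  0.1625] C -0.1098 0.0023 toolx -78.93 tilt 0.02 F [0.1 0.1 0.3] w 0.0299
[0.0024 0.0003 0.1195]
```

View pics/w4.png

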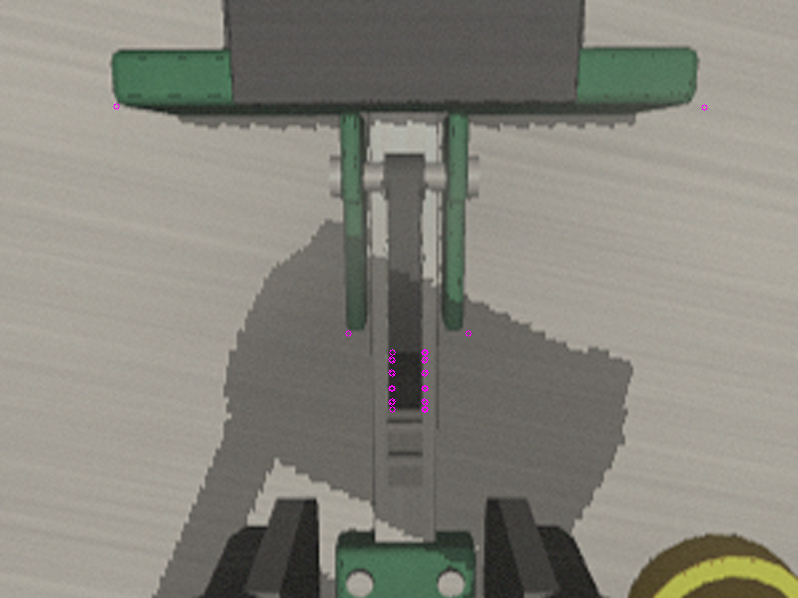

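>>> jog_arm --dr '[[0,0,0],[0,0,0],[0,0,0],[0,0,0],[0,0,0],[0,0,0],[0,0,0],[0,0,0],[0,0,0],[0,0,0]]' --slide '[[0.0014,0,0.01],[0,0,0.02],[0,0,0.02],[0,0,0.02],[0,0,0.02],[0,0,0.015],[0,0,0.01],[0,0,0.004],[0,0,0],[0,0,-0.0]]' --gripper '[-0.3,-0.3,-0.3,-0.3,-0.3,-0.3,-0.3,-0.3,-0.3,-1]' --force 50

```text
time_s: 20.0
position: [0.5372, -0.023, 0.0438]
tool_rot: [[0.191, -0.982, 0.001], [-0.982, -0.191, -0.0], [0.0, -0.001, -1.0]]
ft_force: [0.5, -0.0, -0.5]
grip_width: 0.0166
```

>>> jog_arm --dr '[[0,0,0],[0,0,0],[0,0,0],[0,0,0],[0,0,0],[0,0,0],[0,0,0],[0,0,0],[0,0,0],[0,0,0]]' --slide '[[0,0,0],[0,0,0],[0,0,0],[0,0,0],[0,0,0],[0,0,0],[0,0,0],[0,0,0],[0,0,0],[0,0,0]]' --gripper '[-1,-1,-1,-1,-1,-1,-1,-1,-1,-1]'

```text
time_s: 21.0
position: [0.5368, -0.0217, 0.0438]
tool_rot: [[0.191, -0.982, 0.0], [-0.982, -0.191, 0.002], [-0.002, -0.001, -1.0]]
ft_force: [0.2, 7.0, -0.2]
grip_width: 0.0084
```

```bash
python3 - <<'E'
from h import *
st();d=grab("side");crop(d,200,170,345,270,5,"d7");d=grab("scene");crop(d,210,150,380,285,4.4,"s7")
E
```

```text
t 21.0 p [ 0.5368 -0.0217  0.0438] C -0.1095 0.0011 toolx -78.99 tilt 0.11 F [ 0.2  7.  -0.2] w 0.0084
```

View pics/d7.png

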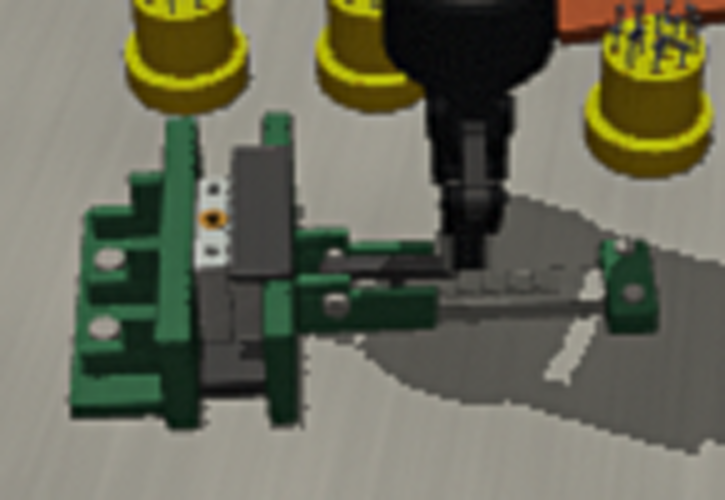

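View pics/s7.png

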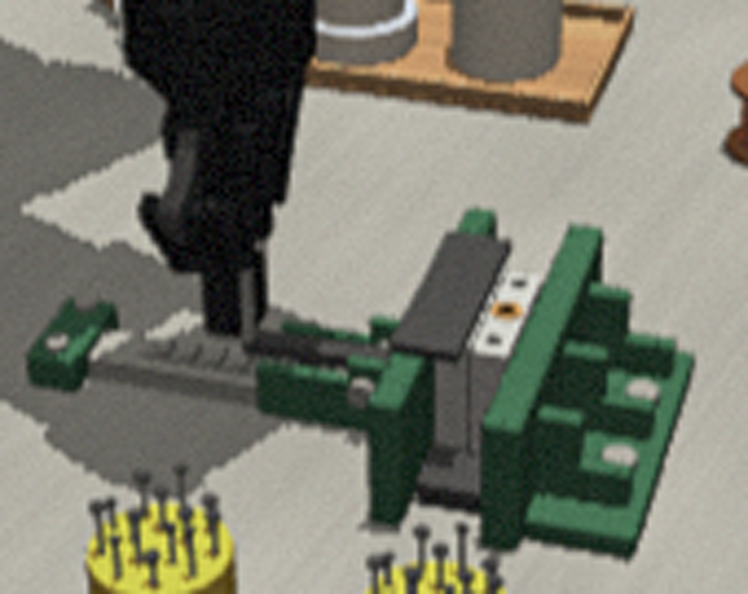

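>>> jog_arm --dr '[[0,0,0],[0,0,0],[0,0,0],[0,0,0],[0,0,0],[0,0,0],[0,0,0],[0,0,0],[0,0,0],[0,0,0]]' --slide '[[-0.001,0,0],[0,-0.0005,-0.002],[0,-0.0007,-0.002],[0,-0.0008,-0.002],[0,-0.0008,-0.002],[0,-0.0009,-0.002],[0,-0.001,-0.002],[0,-0.001,-0.002],[0,-0.001,-0.002],[0,-0.001,-0.002]]' --gripper '[-1,-1,-1,-1,-1,-1,-1,-1,-1,-1]'

```text
time_s: 22.1
position: [0.5441, -0.0202, 0.0615]
tool_rot: [[0.191, -0.982, -0.0], [-0.982, -0.191, 0.001], [-0.001, 0.0, -1.0]]
ft_force: [0.9, 4.3, -10.4]
grip_width: 0.0083
```

```bash
python3 - <<'E'
from h import *
st();d=grab("scene");crop(d,210,150,380,285,4.4,"s8")
E
```

```text
t 22.1 p [ 0.5441 -0.0202  0.0615] C -0.102 0.0012 toolx -78.98 tilt 0.04 F [  0.9   4.3 -10.4] w 0.0083
```

View pics/s8.png

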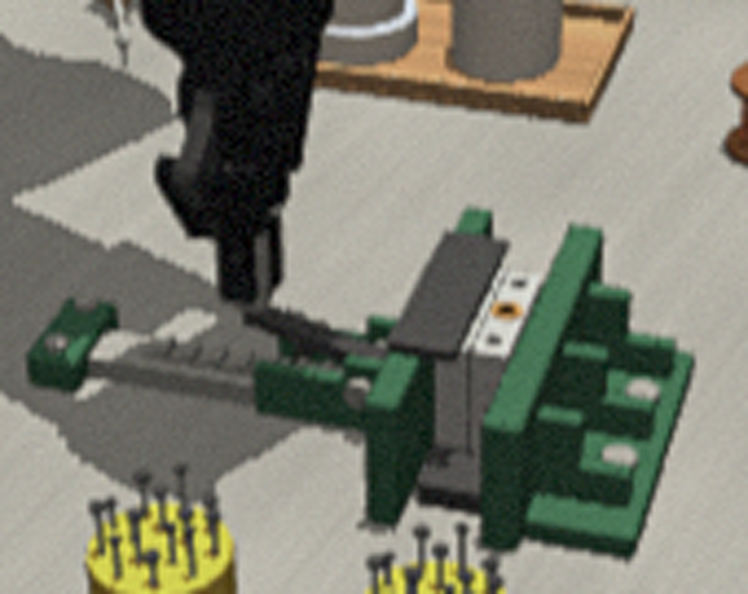

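>>> jog_arm --dr '[[0,0,0],[0,0,0],[0,0,0],[0,0,0],[0,0,0],[0,0,0],[0,0,0],[0,0,0],[0,0,0],[0,0,0]]' --slide '[[0,0.003,0],[0,0.006,0],[0,0.006,0],[0,0.006,0],[0,0.006,0],[0,0.006,0],[0,0.006,0],[0,0.005,0],[0,0.004,0],[0,0.001,0]]' --gripper '[-1,-1,-1,-1,-1,-1,-1,-1,-1,-1]'

```text
time_s: 23.15
position: [0.4978, -0.0295, 0.0616]
tool_rot: [[0.19, -0.982, 0.005], [-0.982, -0.19, 0.001], [0.0, -0.005, -1.0]]
ft_force: [12.9, 10.6, -17.2]
grip_width: 0.0085
```

```bash
python3 - <<'E'
from h import *
st();d=grab("scene");crop(d,210,150,380,285,4.4,"s9");d=grab("side");crop(d,200,170,345,270,5,"d9")
E
```

```text
t 23.15 p [ 0.4978 -0.0295  0.0616] C -0.1493 0.0009 toolx -79.03 tilt 0.29 F [ 12.9  10.6 -17.2] w 0.0085
```

View pics/s9.png

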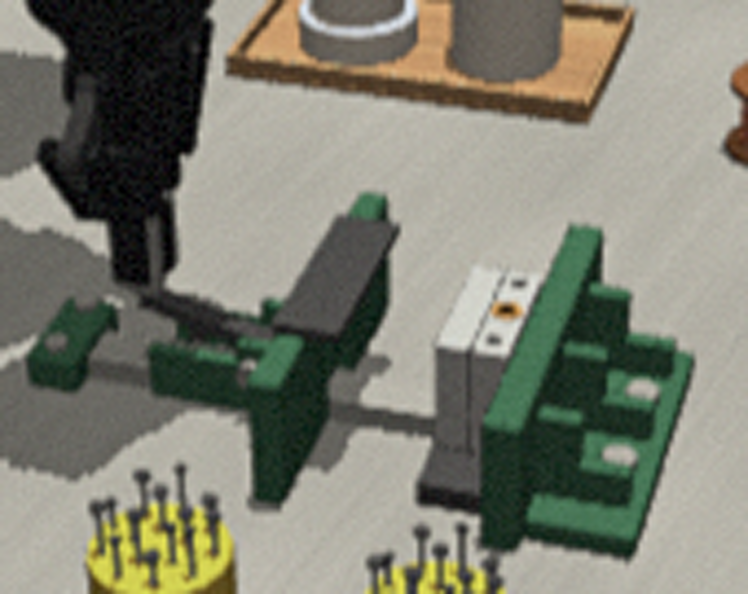

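View pics/d9.png

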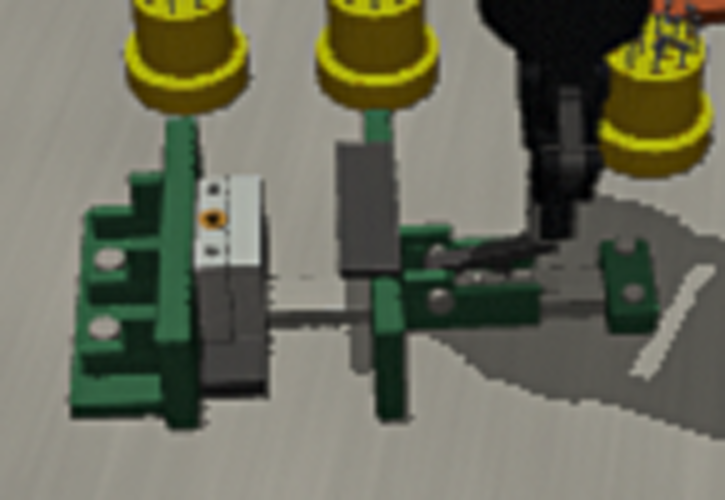

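>>> jog_arm --dr '[[0,0,0],[0,0,0],[0,0,0],[0,0,0],[0,0,0],[0,0,0],[0,0,0],[0,0,0],[0,0,0],[0,0,0]]' --slide '[[0,0,0],[0,0.0015,0.004],[0,0.0015,0.004],[0,0.001,0.004],[0,0,0],[0,0,0],[0,0,0],[0,0,-0.01],[0,0,-0.02],[0,0,-0.03]]' --gripper '[-1,-1,-1,-1,-0.3,-0.3,-0.3,-0.3,-0.3,-0.3]'

```text
time_s: 24.25
position: [0.4918, -0.0307, 0.1098]
tool_rot: [[0.191, -0.982, -0.002], [-0.982, -0.191, 0.0], [-0.001, 0.002, -1.0]]
ft_force: [1.0, 0.9, 0.2]
grip_width: 0.0298
```

>>> jog_arm --dr '[[0,0,0],[0,0,0],[0,0,0],[0,0,0],[0,0,0],[0,0,0],[0,0,0],[0,0,0],[0,0,0],[0,0,0]]' --slide '[[0,0,-0.03],[0,-0.02,-0.03],[0,-0.03,0],[0,-0.03,0],[0,-0.03,0],[0,-0.02,0],[0,-0.01,0],[0,0,0],[0,0,0],[0,0,0]]' --gripper '[1,1,1,1,1,1,1,1,1,1]'

```text
time_s: 25.25
position: [0.6291, -0.004, 0.1698]
tool_rot: [[0.191, -0.982, 0.0], [-0.982, -0.191, -0.0], [0.0, -0.0, -1.0]]
ft_force: [-0.6, 0.3, -0.1]
grip_width: 0.0858
```

```bash
python3 - <<'E'
from h import *
st();d=grab("wrist");m=[]
for x in(-15,15):
  for y in(-30,30):
    w=CO+x/1000*CX+y/1000*CY;m.append(proj(d,[w[0],w[1],.062])[0])
for x in(-64.5,-78.5):
  for y in(-75,75):
    w=CO+x/1000*CX+y/1000*CY;m.append(proj(d,[w[0],w[1],.063])[0])
crop(d,100,0,460,250,2.2,"w10",m);print(to(*CO,.045))
d=grab("side");crop(d,200,170,345,270,5,"d10")
E
```

```text
t 25.25 p [ 0.6291 -0.004   0.1698] C -0.0155 0.0008 toolx -79.0 tilt 0.01 F [-0.6  0.3 -0.1] w 0.0858
[ 0.0008 -0.0155  0.1248]
```

View pics/w10.png

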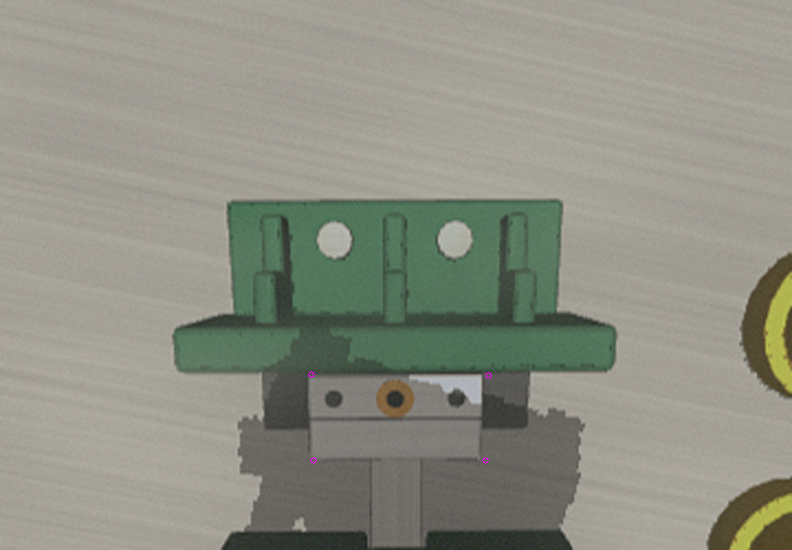

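View pics/d10.png

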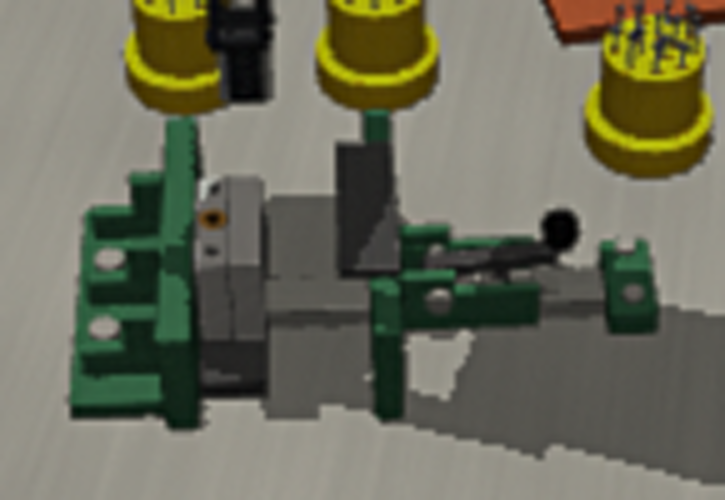

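>>> jog_arm --dr '[[0,0,0],[0,0,0],[0,0,0],[0,0,0],[0,0,0],[0,0,0],[0,0,0],[0,0,0],[0,0,0],[0,0,0]]' --slide '[[0,-0.0135,0],[0,0,0.02],[0,0,0.02],[0,0,0.02],[0,0,0.015],[0,0,0.01],[0,0,0.005],[0,0,0],[0,0,0],[0,0,0]]' --gripper '[1,1,1,1,1,1,1,1,1,1]'

```text
time_s: 26.35
position: [0.6432, -0.0014, 0.0801]
tool_rot: [[0.191, -0.982, 0.001], [-0.982, -0.191, -0.0], [0.001, -0.001, -1.0]]
ft_force: [0.1, 0.6, -0.9]
grip_width: 0.0853
```

>>> jog_arm --dr '[[0,0,0],[0,0,0],[0,0,0],[0,0,0],[0,0,0],[0,0,0],[0,0,0],[0,0,0],[0,0,0],[0,0,0]]' --slide '[[0,0,0.01],[0,0,0.01],[0,0,0.008],[0,0,0.006],[0,0,0.004],[0,0,0],[0,0,0],[0,0,0],[0,0,0],[0,0,0]]' --gripper '[1,1,1,1,1,1,1,1,1,1]'

```text
time_s: 27.35
position: [0.643, -0.0013, 0.0416]
tool_rot: [[0.191, -0.982, 0.0], [-0.982, -0.191, -0.0], [0.0, -0.0, -1.0]]
ft_force: [-1.4, -0.5, 1.0]
grip_width: 0.0852
```

```bash
python3 - <<'E'
from h import *
st();d=grab("scene");crop(d,210,130,380,285,4,"s11");d=grab("side");crop(d,200,150,345,270,5,"d11")
E
```

```text
t 27.35 p [ 0.643  -0.0013  0.0416] C -0.0014 0.0009 toolx -78.98 tilt 0.02 F [-1.4 -0.5  1. ] w 0.0852
```

View pics/s11.png

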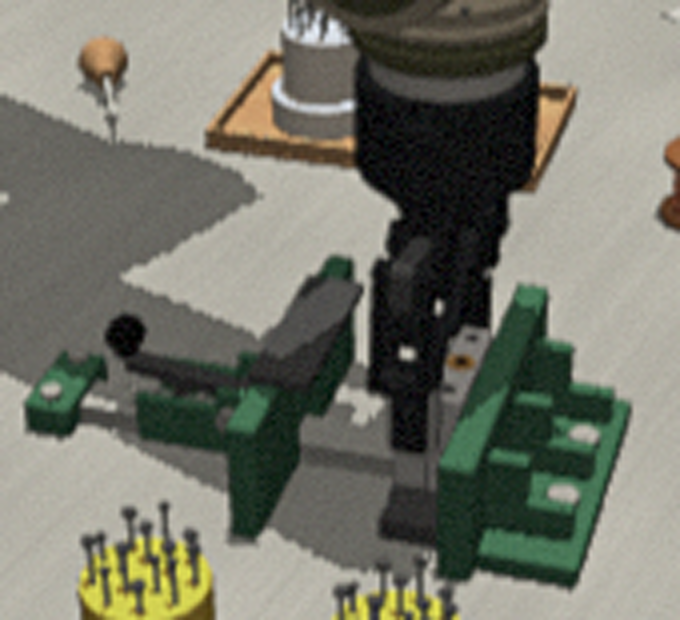

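View pics/d11.png

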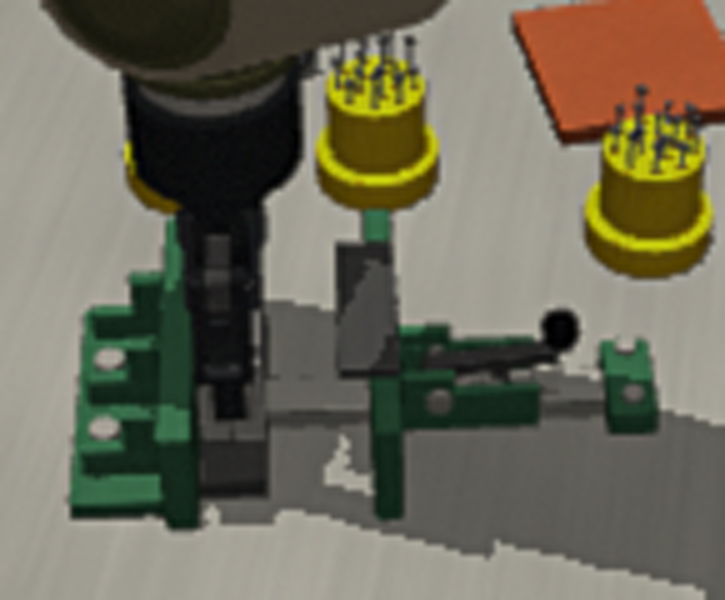

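>>> jog_arm --dr '[[0,0,0],[0,0,0],[0,0,0],[0,0,0],[0,0,0],[0,0,0],[0,0,0],[0,0,0],[0,0,0],[0,0,0]]' --slide '[[0,0,0],[0,0,0],[0,0,0],[0,0,0],[0,0,0],[0,0,0],[0,0,0],[0,0,0],[0,0,0],[0,0.002,0]]' --gripper '[-1,-1,-1,-1,-1,-1,-1,-1,-1,-1]' --force 60

```text
time_s: 28.45
position: [0.6417, -0.0017, 0.0417]
tool_rot: [[0.191, -0.982, 0.002], [-0.982, -0.191, -0.0], [0.001, -0.002, -1.0]]
ft_force: [3.0, 1.4, 3.5]
grip_width: 0.0588
```

>>> jog_arm --dr '[[0,0,0],[0,0,0],[0,0,0],[0,0,0],[0,0,0],[0,0,0],[0,0,0],[0,0,0],[0,0,0],[0,0,0]]' --slide '[[0,0.001,-0.005],[0,0,-0.01],[0,0,-0.015],[0,0,-0.02],[0,0,-0.02],[0,0,-0.02],[0,0,-0.02],[0,0,-0.01],[0,0,0],[0,0,0]]' --gripper '[-1,-1,-1,-1,-1,-1,-1,-1,-1,-1]'

```text
time_s: 29.45
position: [0.6395, -0.0018, 0.1605]
tool_rot: [[0.191, -0.982, -0.002], [-0.982, -0.191, 0.0], [-0.001, 0.002, -1.0]]
ft_force: [1.1, -0.2, -2.5]
grip_width: 0.0587
```

```bash
python3 - <<'E'
from h import *
st();print(to(*W["board"],.055));d=grab("scene");crop(d,210,90,380,285,3,"s12");d=grab("side");crop(d,200,120,345,270,4,"d12")
E
```

```text
t 29.45 p [ 0.6395 -0.0018  0.1605] C -0.0049 0.001 toolx -78.98 tilt 0.09 F [ 1.1 -0.2 -2.5] w 0.0587
[0.2558 0.2101 0.1056]
```

View pics/s12.png

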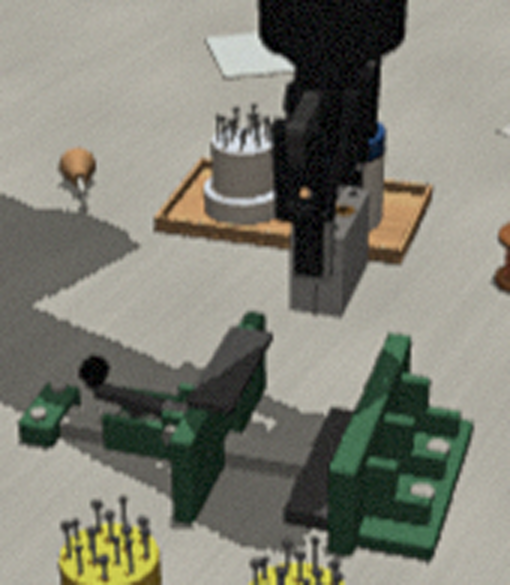

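View pics/d12.png

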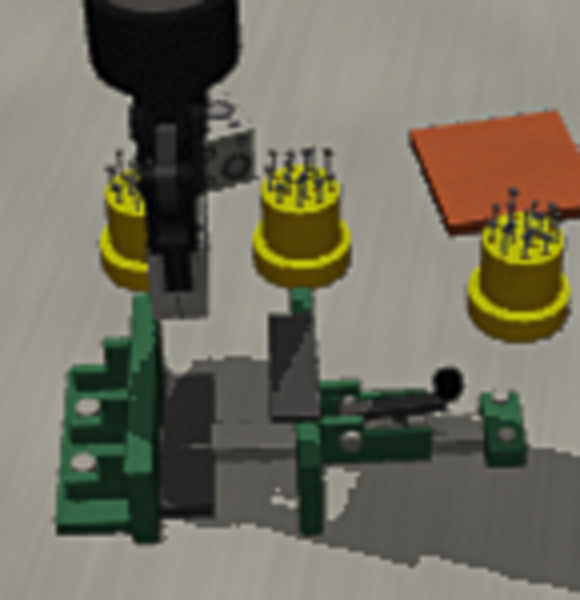

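>>> jog_arm --dr '[[0,0,0],[0,0,0],[0,0,0],[0,0,0],[0,0,0],[0,0,0],[0,0,0],[0,0,0],[0,0,0],[0,0,0]]' --slide '[[0.015,0.012,0],[0.025,0.02,0],[0.03,0.025,0],[0.03,0.025,0],[0.03,0.025,0],[0.03,0.025,0],[0.03,0.025,0],[0.03,0.025,0],[0.024,0.02,0],[0.012,0.01,0.01]]' --gripper '[-1,-1,-1,-1,-1,-1,-1,-1,-1,-1]'

```text
time_s: 30.55
position: [0.4792, -0.2965, 0.1516]
tool_rot: [[0.188, -0.982, 0.001], [-0.982, -0.188, -0.002], [0.002, -0.001, -1.0]]
ft_force: [-0.6, 1.0, -2.7]
grip_width: 0.0589
```

>>> jog_arm --dr '[[0,0,0],[0,0,0],[0,0,0],[0,0,0],[0,0,0],[0,0,0],[0,0,0],[0,0,0],[0,0,0],[0,0,0]]' --slide '[[0,0,0.015],[0,0,0.02],[0,0,0.02],[0,0,0.015],[0,0,0.015],[0,0,0.01],[0,0,0.005],[0,0,0],[0,0,0],[0,0,0]]' --gripper '[-1,-1,-1,-1,-1,-1,-1,-1,-1,-1]'

```text
time_s: 31.55
position: [0.481, -0.2939, 0.052]
tool_rot: [[0.191, -0.982, 0.001], [-0.982, -0.191, -0.001], [0.001, -0.001, -1.0]]
ft_force: [-0.1, 0.5, -3.1]
grip_width: 0.0589
```

```bash
python3 - <<'E'
from h import *
st();print(to(*W["board"],.0427));d=grab("scene");crop(d,70,210,270,370,4,"s13");d=grab("side");crop(d,260,100,400,200,5,"d13")
E
```

```text
t 31.55 p [ 0.481  -0.2939  0.052 ] C -0.2162 -0.2554 toolx -78.98 tilt 0.07 F [-0.1  0.5 -3.1] w 0.0589
[-0.0007 -0.0011  0.0093]
```

View pics/s13.png

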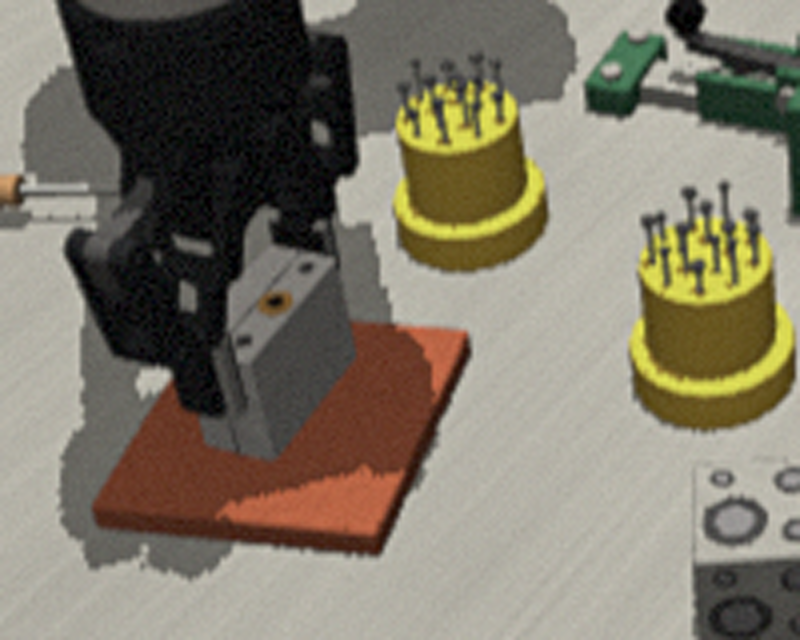

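View pics/d13.png

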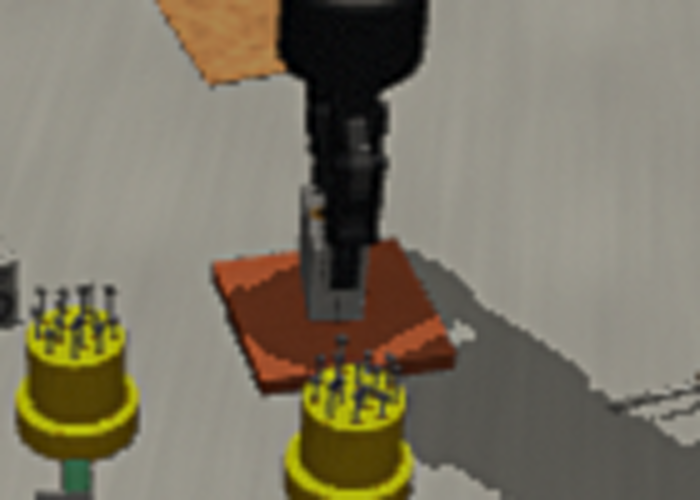

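>>> jog_arm --dr '[[0,0,0],[0,0,0],[0,0,0],[0,0,0],[0,0,0],[0,0,0],[0,0,0],[0,0,0],[0,0,0],[0,0,0]]' --slide '[[0,0,0.003],[0,0,0.003],[0,0,0.002],[0,0,0.0015],[0,0,0],[0,0,0],[0,0,0],[0,0,0],[0,0,0],[0,0,0]]' --gripper '[-1,-1,-1,-1,-1,-1,0.8,0.8,0.8,0.8]'

```text
time_s: 32.65
position: [0.4808, -0.2937, 0.0417]
tool_rot: [[0.191, -0.982, 0.0], [-0.982, -0.191, -0.0], [0.0, -0.0, -1.0]]
ft_force: [-0.1, -0.7, -0.2]
grip_width: 0.0767
```

>>> jog_arm --dr '[[0,0,0],[0,0,0],[0,0,0],[0,0,0],[0,0,0],[0,0,0],[0,0,0],[0,0,0],[0,0,0],[0,0,0]]' --slide '[[0,0,0],[0,0,0],[0,0,-0.01],[0,0,-0.02],[0,0,-0.03],[0,0,-0.03],[0,0,-0.03],[-0.02,-0.01,0],[-0.03,-0.015,0],[-0.03,-0.015,0]]' --gripper '[1,1,1,1,1,1,1,1,1,1]'

```text
time_s: 33.65
position: [0.5049, -0.2067, 0.1628]
tool_rot: [[0.19, -0.982, 0.001], [-0.982, -0.19, -0.001], [0.001, -0.001, -1.0]]
ft_force: [0.6, 0.6, -0.8]
grip_width: 0.0854
```

```bash
python3 - <<'E'
from h import *
st();d=grab("scene");crop(d,70,210,270,370,4,"s14");d=grab("side");crop(d,260,100,400,200,5,"d14")
E
```

```text
t 33.65 p [ 0.5049 -0.2067  0.1628] C -0.1761 -0.1744 toolx -79.04 tilt 0.07 F [ 0.6  0.6 -0.8] w 0.0854
```

View pics/s14.png

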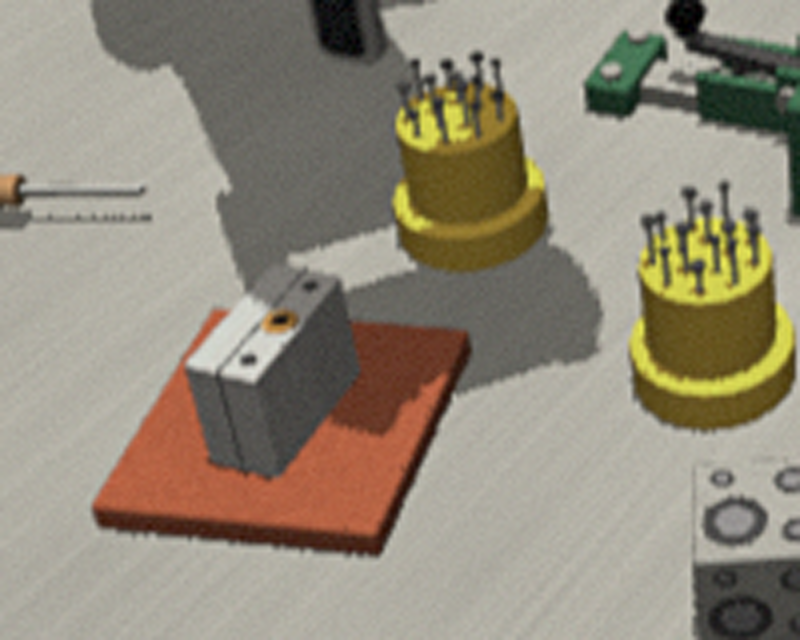

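View pics/d14.png

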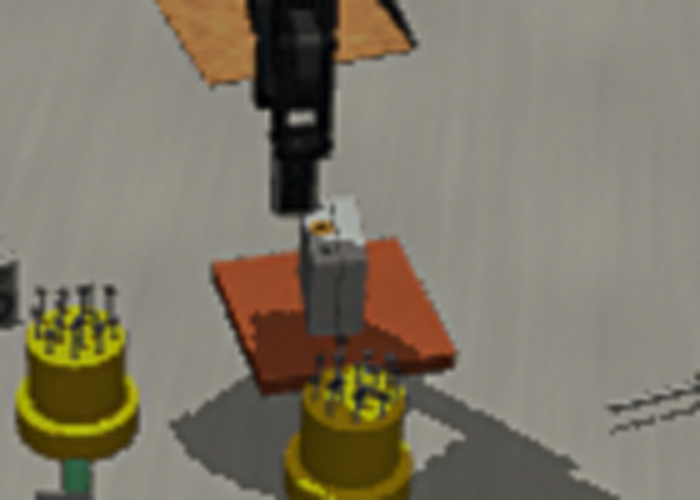

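>>> jog_arm --dr '[[0,0,0],[0,0,0],[0,0,0],[0,0,0],[0,0,0],[0,0,0],[0,0,0],[0,0,0],[0,0,0],[0,0,0]]' --slide '[[-0.03,-0.015,0],[-0.03,-0.015,0],[-0.03,-0.015,0],[-0.03,-0.015,0],[-0.03,-0.01,0],[-0.02,0,0],[-0.005,-0.001,0],[0,0,0.01],[0,0,0.02],[0,0,0.02]]' --gripper '[-1,-1,-1,-1,-1,-1,-1,-1,-1,-1]'

```text
time_s: 34.75
position: [0.5412, -0.0237, 0.1109]
tool_rot: [[0.19, -0.982, 0.001], [-0.982, -0.19, -0.0], [0.001, -0.001, -1.0]]
ft_force: [1.0, -0.4, -1.0]
grip_width: -0.0002
```

```bash
python3 - <<'E'
from h import *
st();print(to(*(CO-.105*CX+.001*CY),.056))
d=grab("scene")
s=lambda x,y:(x/4+70-.4,y/4+210-.4)
P=np.array([onz(d,*s(*p),.063) for p in((188,370),(262,385),(345,288),(283,265))]);B=np.array([onz(d,*s(*p),.013) for p in((95,508),(378,540),(470,335),(215,308))])
print(P[:,:2].round(4),P.mean(0).round(4),B.mean(0).round(4))
d=grab("wrist","w15")
E
```

```text
t 34.75 p [ 0.5412 -0.0237  0.1109] C -0.1056 -0.0017 toolx -79.06 tilt 0.05 F [ 1.  -0.4 -1. ] w -0.0002
[-0.0027 -0.0005  0.0549]
[[ 0.4793 -0.3282]
 [ 0.5084 -0.3215]
 [ 0.4991 -0.2675]
 [ 0.4689 -0.2683]] [ 0.4889 -0.2964  0.063 ] [ 0.4848 -0.2939  0.013 ]
```

View pics/w15.png

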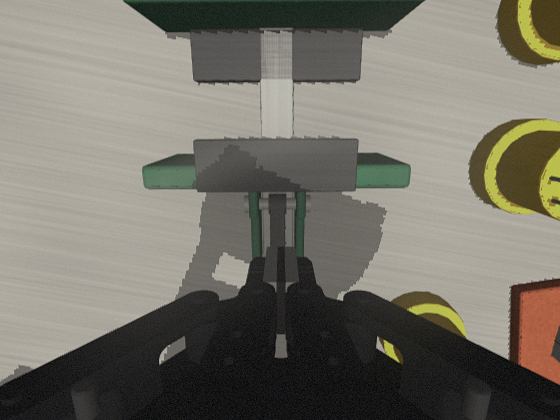

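>>> jog_arm --dr '[[0,0,0],[0,0,0],[0,0,0],[0,0,0],[0,0,0],[0,0,0],[0,0,0],[0,0,0],[0,0,0],[0,0,0]]' --slide '[[-0.002,0,0.01],[0,0,0.01],[0,0,0.01],[0,0,0.01],[0,0,0.008],[0,0,0.005],[0,0,0.001],[0,0,0],[0,0,0],[0,0,0]]' --gripper '[-1,-1,-1,-1,-1,-1,-1,-1,-1,-1]'

```text
time_s: 35.85
position: [0.5408, -0.0202, 0.0582]
tool_rot: [[0.191, -0.982, 0.001], [-0.982, -0.191, -0.0], [0.0, -0.001, -1.0]]
ft_force: [0.1, -0.0, -0.0]
grip_width: 0.0001
```

```bash
python3 - <<'E'
from h import *
st();d=grab("scene");crop(d,210,130,380,285,4,"s16");d=grab("side");crop(d,200,150,345,270,5,"d16")
E
```

```text
t 35.85 p [ 0.5408 -0.0202  0.0582] C -0.1053 0.0018 toolx -78.98 tilt 0.04 F [ 0.1 -0.  -0. ] w 0.0001
```

View pics/s16.png

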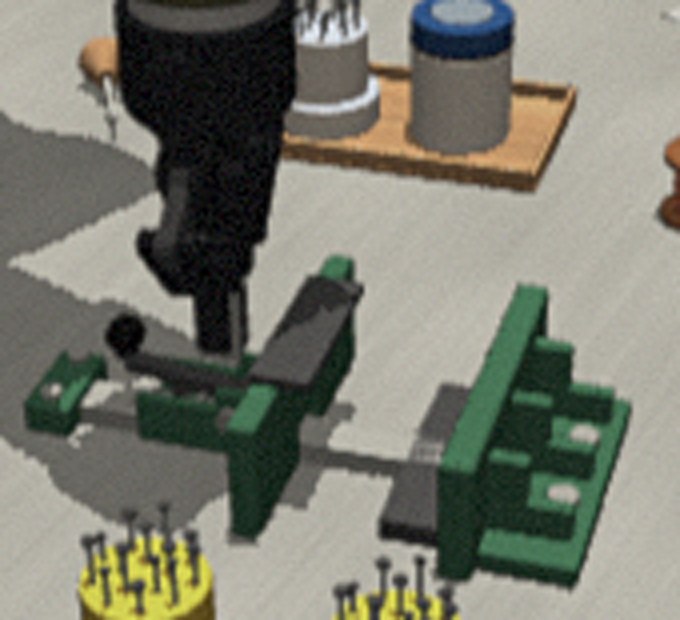

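View pics/d16.png

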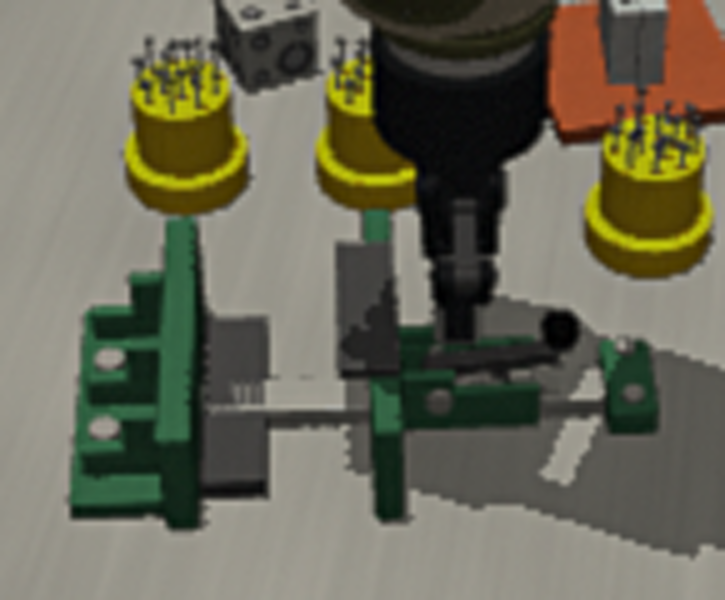

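>>> jog_arm --dr '[[0,0,0],[0,0,0],[0,0,0],[0,0,0],[0,0,0],[0,0,0],[0,0,0],[0,0,0],[0,0,0],[0,0,0]]' --slide '[[0,-0.006,0],[0,-0.006,0],[0,-0.006,0],[0,-0.006,0],[0,-0.006,0],[0,-0.006,0],[0,-0.006,0],[0,-0.006,0],[0,-0.005,0],[0,-0.004,0]]' --gripper '[-1,-1,-1,-1,-1,-1,-1,-1,-1,-1]'

```text
time_s: 36.95
position: [0.5965, -0.009, 0.0575]
tool_rot: [[0.191, -0.982, -0.002], [-0.982, -0.191, 0.0], [-0.001, 0.002, -1.0]]
ft_force: [-5.8, -0.5, 1.7]
grip_width: -0.0002
```

```bash
python3 - <<'E'
from h import *
st();d=grab("side");crop(d,200,150,345,270,5,"d17")
E
```

```text
t 36.95 p [ 0.5965 -0.009   0.0575] C -0.0485 0.0022 toolx -78.97 tilt 0.09 F [-5.8 -0.5  1.7] w -0.0002
```

View pics/d17.png

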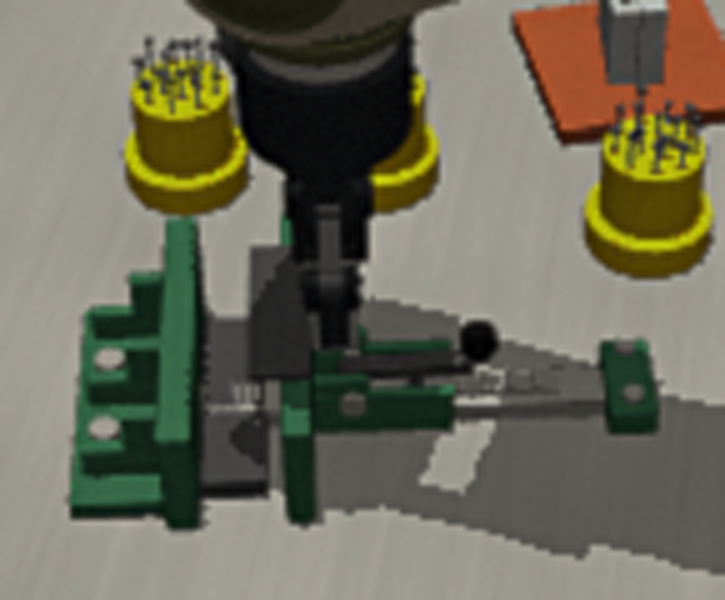

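>>> jog_arm --dr '[[0,0,0],[0,0,0],[0,0,0],[0,0,0],[0,0,0],[0,0,0],[0,0,0],[0,0,0],[0,0,0],[0,0,0]]' --slide '[[0,-0.002,0],[0,-0.002,0],[0,-0.002,0],[0,-0.001,0],[0,-0.001,0],[0,-0.001,0],[0,0,0],[0,0,0],[0,0,0],[0,0,0]]' --gripper '[-1,-1,-1,-1,-1,-1,-1,-1,-1,-1]'

```text
time_s: 38.0
position: [0.6044, -0.0076, 0.0576]
tool_rot: [[0.191, -0.982, -0.003], [-0.982, -0.191, 0.0], [-0.001, 0.003, -1.0]]
ft_force: [-7.7, -0.7, 1.9]
grip_width: 0.0001
```

```bash
python3 - <<'E'
from h import *
st();d=grab("side");crop(d,200,150,345,270,5,"d18")
E
```

```text
t 38.0 p [ 0.6044 -0.0076  0.0576] C -0.0404 0.0021 toolx -78.98 tilt 0.16 F [-7.7 -0.7  1.9] w 0.0001
```

View pics/d18.png

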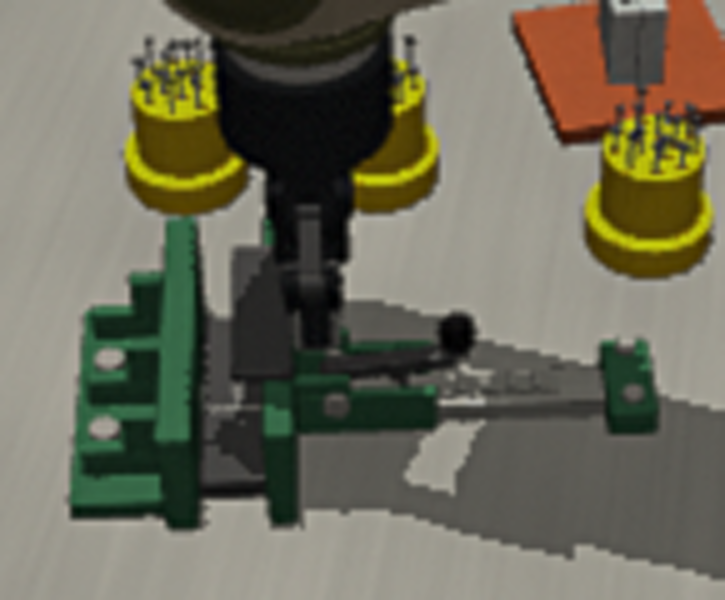

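>>> jog_arm --dr '[[0,0,0],[0,0,0],[0,0,0],[0,0,0],[0,0,0],[0,0,0],[0,0,0],[0,0,0],[0,0,0],[0,0,0]]' --slide '[[0,-0.001,0],[0,-0.001,0],[0,-0.001,0],[0,-0.0005,0],[0,0,0],[0,0,0],[0,0,0],[0,0,0],[0,0,0],[0,0,0]]' --gripper '[-1,-1,-1,-1,-1,-1,-1,-1,-1,-1]'

```text
time_s: 39.05
position: [0.6045, -0.0075, 0.0576]
tool_rot: [[0.191, -0.981, -0.011], [-0.982, -0.191, -0.001], [-0.001, 0.011, -1.0]]
ft_force: [-25.1, -6.3, 11.8]
grip_width: -0.0003
```

```bash
python3 - <<'E'
from h import *
st();d=grab("side");crop(d,200,150,345,270,5,"d19")
E
```

```text
t 39.05 p [ 0.6045 -0.0075  0.0576] C -0.0403 0.0021 toolx -78.96 tilt 0.65 F [-25.1  -6.3  11.8] w -0.0003
```

View pics/d19.png

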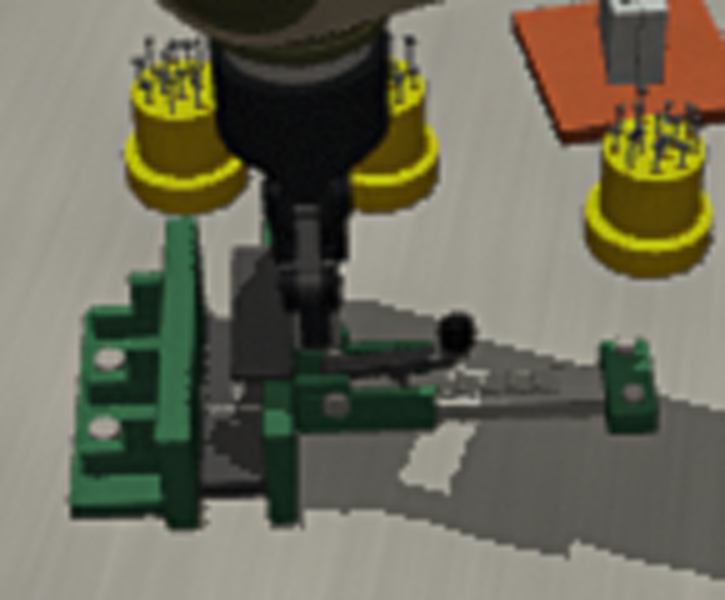

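>>> jog_arm --dr '[[0,0,0],[0,0,0],[0,0,0],[0,0,0],[0,0,0],[0,0,0],[0,0,0],[0,0,0],[0,0,0],[0,0,0]]' --slide '[[0,0.002,0],[0,0.003,0],[0,0.004,0],[0,0.004,0],[0,0,0],[0,0,-0.02],[0,0,-0.03],[0,0,-0.03],[0,0,-0.03],[0,0,0]]' --gripper '[-1,-1,-1,-1,-1,-1,-1,-1,-1,-1]'

```text
time_s: 40.1
position: [0.598, -0.0096, 0.1721]
tool_rot: [[0.191, -0.981, 0.008], [-0.982, -0.191, -0.002], [0.003, -0.008, -1.0]]
ft_force: [-0.1, -1.0, -0.0]
grip_width: 0.0001
```

```bash
python3 - <<'E'
from h import *
st();print(to(.4279,.2863,.15));d=grab("side");crop(d,200,150,345,270,5,"d20");d=grab("scene");crop(d,210,170,380,285,4.7,"s20")
E
```

```text
t 40.1 p [ 0.598  -0.0096  0.1721] C -0.0472 0.0013 toolx -78.97 tilt 0.5 F [-0.1 -1.  -0. ] w 0.0001
[-0.3231  0.1105  0.0202]
```

View pics/d20.png

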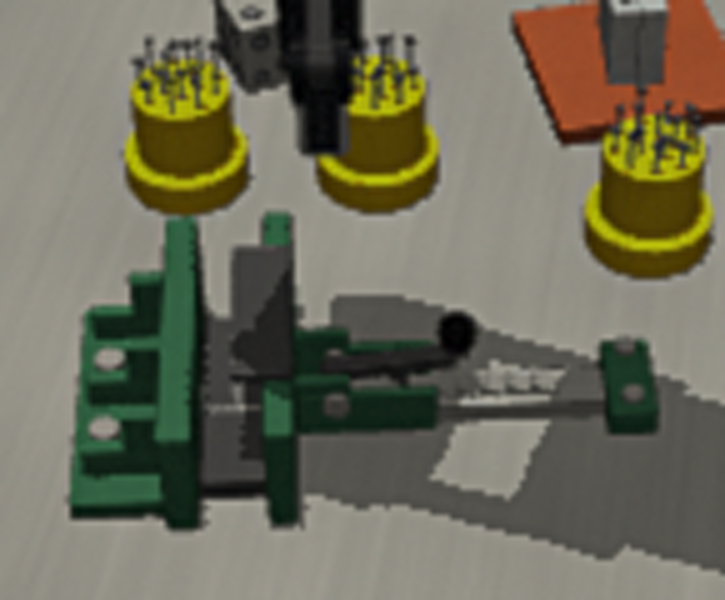

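View pics/s20.png

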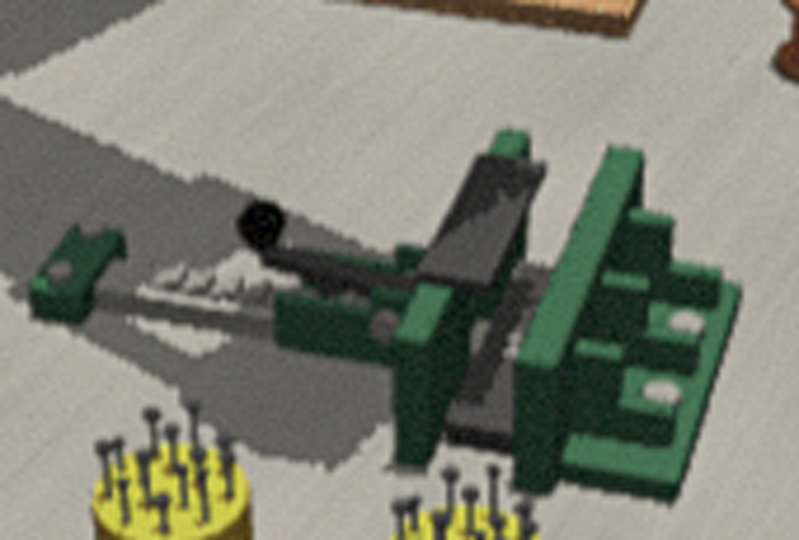

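>>> jog_arm --dr '[[0,0,0],[0,0,0],[0,0,0],[0,0,0],[0,0,0],[0,0,0],[0,0,0],[0,0,0],[0,0,0],[0,0,0]]' --slide '[[-0.02,0.01,0],[-0.03,0.015,0],[-0.035,0.015,0],[-0.035,0.015,0],[-0.035,0.015,0],[-0.035,0.015,0],[-0.035,0.015,0],[-0.035,0.01,0],[-0.035,0,0],[-0.02,0,0]]' --gripper '[1,1,1,1,1,1,1,1,1,1]'

```text
time_s: 41.2
position: [0.4265, 0.2807, 0.1666]
tool_rot: [[0.193, -0.981, -0.002], [-0.981, -0.193, -0.0], [-0.0, 0.002, -1.0]]
ft_force: [1.0, -0.4, -0.2]
grip_width: 0.0855
```

```bash
python3 - <<'E'
from h import *
st();print(to(.4278,.2862,.0424))
E
```

```text
t 41.2 p [0.4265 0.2807 0.1666] C -0.1601 0.319 toolx -78.89 tilt 0.12 F [ 1.  -0.4 -0.2] w 0.0855
[-0.0052 -0.0026  0.1242]
```

>>> jog_arm --dr '[[0,0,0],[0,0,0],[0,0,0],[0,0,0],[0,0,0],[0,0,0],[0,0,0],[0,0,0],[0,0,0],[0,0,0]]' --slide '[[-0.006,0,0],[0,0,0.02],[0,0,0.02],[0,0,0],[0,0,0],[0,0,0],[0,0,0],[0,0,0],[0,0,0],[0,0,0]]' --gripper '[1,1,1,1,1,1,1,1,1,1]'

```text
time_s: 42.2
position: [0.4268, 0.2847, 0.128]
tool_rot: [[0.191, -0.982, 0.0], [-0.982, -0.191, 0.0], [-0.0, -0.0, -1.0]]
ft_force: [0.3, -0.2, -0.1]
grip_width: 0.0855
```

```bash
python3 - <<'E'
from h import *
st();print(to(.4278,.2862,.0424))
E
```

```text
t 42.2 p [0.4268 0.2847 0.128 ] C -0.159 0.3229 toolx -78.98 tilt 0.02 F [ 0.3 -0.2 -0.1] w 0.0855
[-0.0013 -0.0012  0.0856]
```

>>> jog_arm --dr '[[0,0,0],[0,0,0],[0,0,0],[0,0,0],[0,0,0],[0,0,0],[0,0,0],[0,0,0],[0,0,0],[0,0,0]]' --slide '[[-0.0013,-0.0012,0.015],[0,0,0.02],[0,0,0.02],[0,0,0.015],[0,0,0.01],[0,0,0.005],[0,0,0],[0,0,0],[0,0,0],[0,0,0]]' --gripper '[1,1,1,1,1,1,1,1,-1,-1]' --force 40

```text
time_s: 43.2
position: [0.4279, 0.2862, 0.0433]
tool_rot: [[0.191, -0.982, 0.001], [-0.982, -0.191, 0.0], [-0.0, -0.001, -1.0]]
ft_force: [0.0, 0.2, -0.1]
grip_width: 0.0591
```

>>> jog_arm --dr '[[0,0,0],[0,0,0],[0,0,0],[0,0,0],[0,0,0],[0,0,0],[0,0,0],[0,0,0],[0,0,0],[0,0,0]]' --slide '[[0,0,0],[0,0,0],[0,0,0],[0,0,0],[0,0,0],[0,0,0],[0,0,0],[0,0,0],[0,0,0],[0,0,0]]' --gripper '[-1,-1,-1,-1,-1,-1,-1,-1,-1,-1]'

```text
time_s: 44.2
position: [0.4279, 0.2863, 0.0435]
tool_rot: [[0.191, -0.982, 0.001], [-0.982, -0.191, 0.0], [-0.0, -0.001, -1.0]]
ft_force: [-1.7, -0.6, 6.8]
grip_width: 0.051
```

>>> jog_arm --dr '[[0,0,0],[0,0,0],[0,0,0],[0,0,0],[0,0,0],[0,0,0],[0,0,0],[0,0,0],[0,0,0],[0,0,0]]' --slide '[[0,0,-0.005],[0,0,-0.015],[0,0,-0.02],[0,0,-0.02],[0,0,-0.02],[0,0,-0.015],[0,0,-0.005],[0,0,0],[0,0,0],[0,0,0]]' --gripper '[-1,-1,-1,-1,-1,-1,-1,-1,-1,-1]'

```text
time_s: 45.2
position: [0.4273, 0.286, 0.1419]
tool_rot: [[0.191, -0.982, -0.002], [-0.982, -0.191, -0.001], [0.0, 0.002, -1.0]]
ft_force: [0.4, 0.1, -2.3]
grip_width: 0.0513
```

```bash
python3 - <<'E'
from h import *
st();print(to(.581,-.0812,.0382));d=grab("side");crop(d,220,240,400,400,3.7,"d21")
E
```

```text
t 45.2 p [0.4273 0.286  0.1419] C -0.1582 0.324 toolx -78.98 tilt 0.1 F [ 0.4  0.1 -2.3] w 0.0513
[ 0.3898 -0.0808  0.1037]
```

View pics/d21.png

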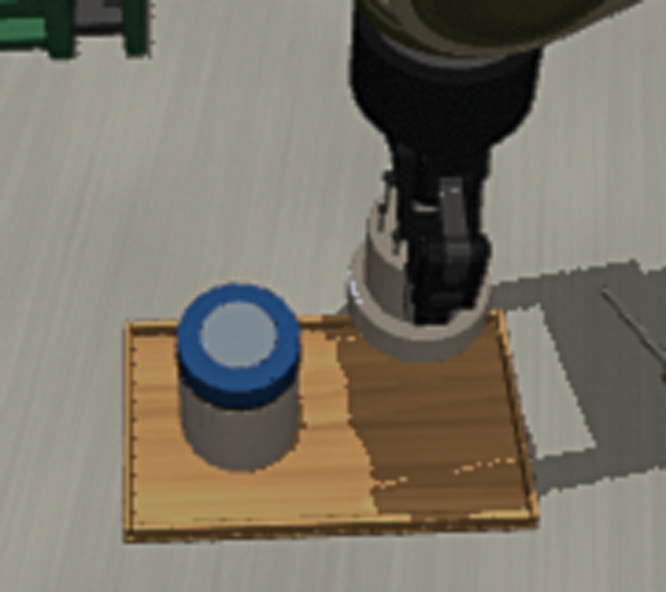

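>>> jog_arm --dr '[[0,0,0],[0,0,0],[0,0,0],[0,0,0],[0,0,0],[0,0,0],[0,0,0],[0,0,0],[0,0,0],[0,0,0]]' --slide '[[0.02,0,0],[0.03,-0.005,0],[0.03,-0.01,0],[0.035,-0.01,0],[0.035,-0.01,0],[0.035,-0.01,0],[0.035,-0.01,0],[0.035,-0.01,0],[0.035,-0.01,0],[0.035,-0.006,0]]' --gripper '[-1,-1,-1,-1,-1,-1,-1,-1,-1,-1]'

```text
time_s: 46.25
position: [0.5699, -0.0188, 0.1422]
tool_rot: [[0.191, -0.982, -0.001], [-0.982, -0.191, 0.0], [-0.0, 0.001, -1.0]]
ft_force: [1.6, -0.2, -1.9]
grip_width: 0.0509
```

>>> jog_arm --dr '[[0,0,0],[0,0,0],[0,0,0],[0,0,0],[0,0,0],[0,0,0],[0,0,0],[0,0,0],[0,0,0],[0,0,0]]' --slide '[[0.03,0,0],[0.023,0,0],[0.012,0,0],[0,0,0.01],[0,0,0.02],[0,0,0.02],[0,0,0.02],[0,0,0.015],[0,0,0.008],[0,0,0]]' --gripper '[-1,-1,-1,-1,-1,-1,-1,-1,-1,-1]'

```text
time_s: 47.25
position: [0.581, -0.08, 0.0485]
tool_rot: [[0.192, -0.981, -0.003], [-0.981, -0.192, 0.001], [-0.002, 0.002, -1.0]]
ft_force: [-0.2, -0.2, -2.7]
grip_width: 0.0509
```

>>> jog_arm --dr '[[0,0,0],[0,0,0],[0,0,0],[0,0,0],[0,0,0],[0,0,0],[0,0,0],[0,0,0],[0,0,0],[0,0,0]]' --slide '[[0,0,0],[0,0,0],[0,0,0],[0,0,0],[0,0,0],[0,0,0],[0,0,0],[0,0,0],[0,0,0],[0,0,0]]' --gripper '[-1,-1,-1,-1,-1,-1,-1,-1,-1,-1]'

```text
time_s: 48.25
position: [0.5817, -0.0812, 0.0498]
tool_rot: [[0.191, -0.982, -0.0], [-0.982, -0.191, 0.0], [-0.0, 0.0, -1.0]]
ft_force: [0.5, 0.9, -2.1]
grip_width: 0.051
```

```bash
python3 - <<'E'
from h import *
st();print(to(.581,-.0812,.0392));d=grab("side");crop(d,200,150,345,270,5,"d22")
E
```

```text
t 48.25 p [ 0.5817 -0.0812  0.0498] C -0.0767 -0.0658 toolx -78.98 tilt 0.01 F [ 0.5  0.9 -2.1] w 0.051
[-0.0001  0.0007  0.0106]
```

View pics/d22.png

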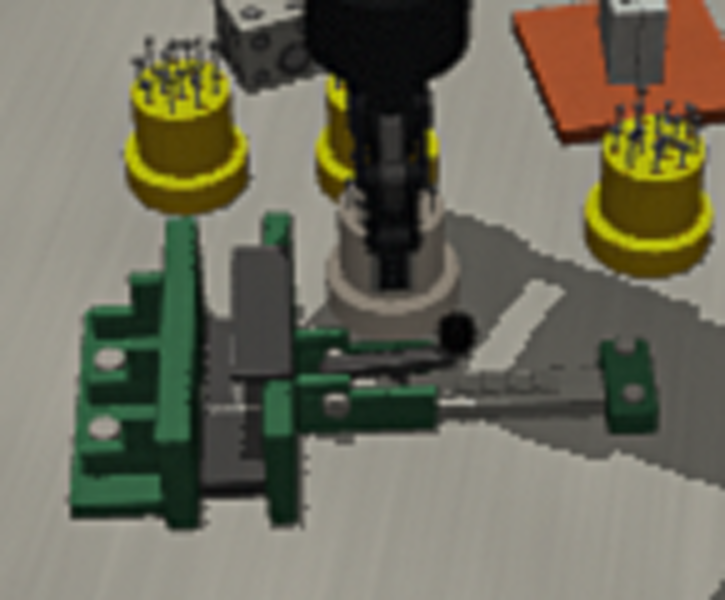

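Lower, let go (opening limited so the inner finger keeps clear of the cheek), then rise.

>>> jog_arm --dr '[[0,0,0],[0,0,0],[0,0,0],[0,0,0],[0,0,0],[0,0,0],[0,0,0],[0,0,0],[0,0,0],[0,0,0]]' --slide '[[0,0.0007,0.003],[0,0,0.003],[0,0,0.003],[0,0,0.002],[0,0,0],[0,0,0],[0,0,0],[0,0,0],[0,0,0],[0,0,0]]' --gripper '[-1,-1,-1,-1,-1,-1,0.8,0.8,0.8,0.8]'

```text
time_s: 49.3
position: [0.5811, -0.0813, 0.0387]
tool_rot: [[0.191, -0.982, 0.0], [-0.982, -0.191, -0.0], [0.0, -0.0, -1.0]]
ft_force: [0.2, -0.4, -1.2]
grip_width: 0.0769
```

>>> jog_arm --dr '[[0,0,0],[0,0,0],[0,0,0],[0,0,0],[0,0,0],[0,0,0],[0,0,0],[0,0,0],[0,0,0],[0,0,0]]' --slide '[[0,0,0],[0,0,-0.01],[0,0,-0.02],[0,0,-0.03],[0,0,-0.03],[0,0,-0.03],[0,0,-0.02],[-0.02,0,0],[-0.03,0,0],[-0.03,0,0]]' --gripper '[1,1,1,1,1,1,1,1,1,1]'

```text
time_s: 50.3
position: [0.5655, -0.0021, 0.1797]
tool_rot: [[0.19, -0.982, 0.001], [-0.982, -0.19, -0.0], [0.0, -0.001, -1.0]]
ft_force: [0.5, -0.5, -0.1]
grip_width: 0.0855
```

```bash
python3 - <<'E'
from h import *
st();print(to(.5101,.3033,.12));d=grab("side");crop(d,200,150,345,270,5,"d23")
E
```

```text
t 50.3 p [ 0.5655 -0.0021  0.1797] C -0.0776 0.0148 toolx -79.04 tilt 0.06 F [ 0.5 -0.5 -0.1] w 0.0855
[-0.3104 -0.0036  0.0596]
```

View pics/d23.png

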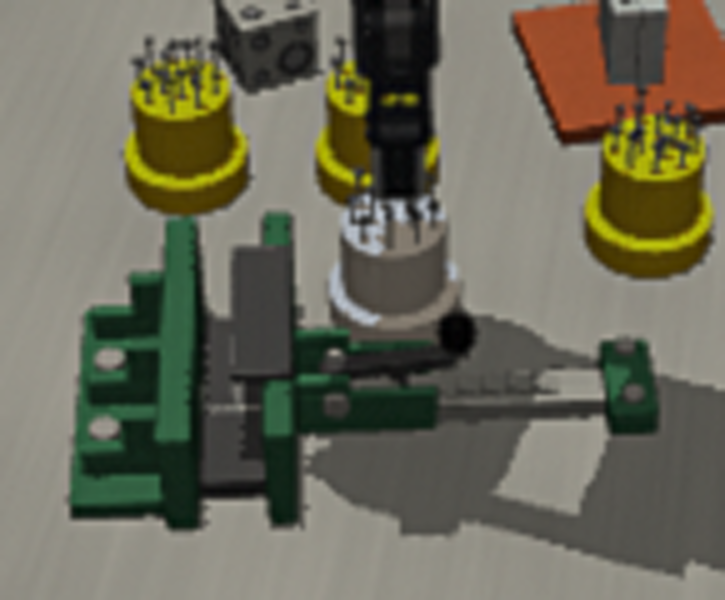

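>>> jog_arm --dr '[[0,0,0],[0,0,0],[0,0,0],[0,0,0],[0,0,0],[0,0,0],[0,0,0],[0,0,0],[0,0,0],[0,0,0]]' --slide '[[-0.035,-0.0036,0],[-0.035,0,0],[-0.035,0,0],[-0.035,0,0],[-0.035,0,0],[-0.035,0,0],[-0.035,0,0],[-0.035,0,0],[-0.02,0,0],[-0.006,0,0.02]]' --gripper '[1,1,1,1,1,1,1,1,1,1]'

```text
time_s: 51.35
position: [0.5112, 0.3007, 0.1615]
tool_rot: [[0.194, -0.981, 0.006], [-0.981, -0.194, 0.002], [-0.001, -0.006, -1.0]]
ft_force: [0.9, -0.8, -0.4]
grip_width: 0.0851
```

>>> jog_arm --dr '[[0,0,0],[0,0,0],[0,0,0],[0,0,0],[0,0,0],[0,0,0],[0,0,0],[0,0,0],[0,0,0],[0,0,0]]' --slide '[[0,0,0.02],[0,0,0.01],[0,0,0],[0,0,0],[0,0,0],[0,0,0],[0,0,0],[0,0,0],[0,0,0],[0,0,0]]' --gripper '[1,1,1,1,1,1,1,1,1,1]'

```text
time_s: 52.35
position: [0.5108, 0.2983, 0.1289]
tool_rot: [[0.191, -0.982, 0.0], [-0.982, -0.191, 0.0], [-0.0, -0.0, -1.0]]
ft_force: [-0.7, -0.7, 0.2]
grip_width: 0.0854
```

```bash
python3 - <<'E'
from h import *
st();print(to(.5101,.3033,.0440))
E
```

```text
t 52.35 p [0.5108 0.2983 0.1289] C -0.0739 0.3202 toolx -78.98 tilt 0.0 F [-0.7 -0.7  0.2] w 0.0854
[-0.0051 -0.0003  0.0849]
```

>>> jog_arm --dr '[[0,0,0],[0,0,0],[0,0,0],[0,0,0],[0,0,0],[0,0,0],[0,0,0],[0,0,0],[0,0,0],[0,0,0]]' --slide '[[-0.005,0,0.01],[0,0,0.02],[0,0,0.02],[0,0,0.015],[0,0,0.012],[0,0,0.008],[0,0,0],[0,0,0],[0,0,0],[0,0,0]]' --gripper '[1,1,1,1,1,1,1,1,-1,-1]'

```text
time_s: 53.35
position: [0.5102, 0.3033, 0.0445]
tool_rot: [[0.191, -0.982, 0.001], [-0.982, -0.191, 0.001], [-0.0, -0.001, -1.0]]
ft_force: [-4.6, 3.5, 34.6]
grip_width: 0.0589
```

>>> jog_arm --dr '[[0,0,0],[0,0,0],[0,0,0],[0,0,0],[0,0,0],[0,0,0],[0,0,0],[0,0,0],[0,0,0],[0,0,0]]' --slide '[[0,0,0],[0,0,0],[0,0,0],[0,0,0],[0,0,0],[0,0,0],[0,0,-0.005],[0,0,-0.015],[0,0,-0.02],[0,0,-0.02]]' --gripper '[-1,-1,-1,-1,-1,-1,-1,-1,-1,-1]'

```text
time_s: 54.35
position: [0.5094, 0.303, 0.104]
tool_rot: [[0.191, -0.982, -0.002], [-0.982, -0.191, -0.001], [0.0, 0.002, -1.0]]
ft_force: [0.3, -0.8, -2.3]
grip_width: 0.0593
```

```bash
python3 - <<'E'
from h import *
st();print(to(.5552,.0531,.0400));d=grab("side","d24")
E
```

```text
t 54.35 p [0.5094 0.303  0.104 ] C -0.0744 0.325 toolx -78.98 tilt 0.1 F [ 0.3 -0.8 -2.3] w 0.0593
[0.254  0.0027 0.0641]
```

View pics/d24.png

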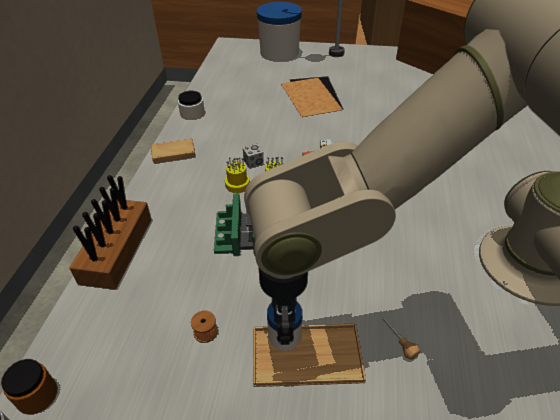

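>>> jog_arm --dr '[[0,0,0],[0,0,0],[0,0,0],[0,0,0],[0,0,0],[0,0,0],[0,0,0],[0,0,0],[0,0,0],[0,0,0]]' --slide '[[0.015,0.003,-0.01],[0.03,0,0],[0.035,0,0],[0.035,0,0],[0.035,0,0],[0.035,0,0],[0.03,0,0],[0.025,0,0],[0.012,0,0],[0,0,0]]' --gripper '[-1,-1,-1,-1,-1,-1,-1,-1,-1,-1]'

```text
time_s: 55.4
position: [0.5549, 0.0538, 0.1133]
tool_rot: [[0.189, -0.982, -0.001], [-0.982, -0.189, 0.0], [-0.0, 0.001, -1.0]]
ft_force: [-0.4, 0.8, -2.8]
grip_width: 0.0593
```

>>> jog_arm --dr '[[0,0,0],[0,0,0],[0,0,0],[0,0,0],[0,0,0],[0,0,0],[0,0,0],[0,0,0],[0,0,0],[0,0,0]]' --slide '[[0,0,0.01],[0,0,0.02],[0,0,0.015],[0,0,0.01],[0,0,0.005],[0,0,0],[0,0,0],[0,0,0],[0,0,0],[0,0,0]]' --gripper '[-1,-1,-1,-1,-1,-1,-1,-1,-1,-1]'

```text
time_s: 56.4
position: [0.5552, 0.0552, 0.0542]
tool_rot: [[0.191, -0.982, 0.001], [-0.982, -0.191, -0.0], [0.0, -0.001, -1.0]]
ft_force: [0.5, 0.5, -3.3]
grip_width: 0.0593
```

```bash
python3 - <<'E'
from h import *
st();print(to(.5552,.0531,.0402));d=grab("side");crop(d,200,150,345,270,5,"d25")
E
```

```text
t 56.4 p [0.5552 0.0552 0.0542] C -0.0767 0.0731 toolx -78.99 tilt 0.04 F [ 0.5  0.5 -3.3] w 0.0593
[0.0021 0.0004 0.014 ]
```

View pics/d25.png

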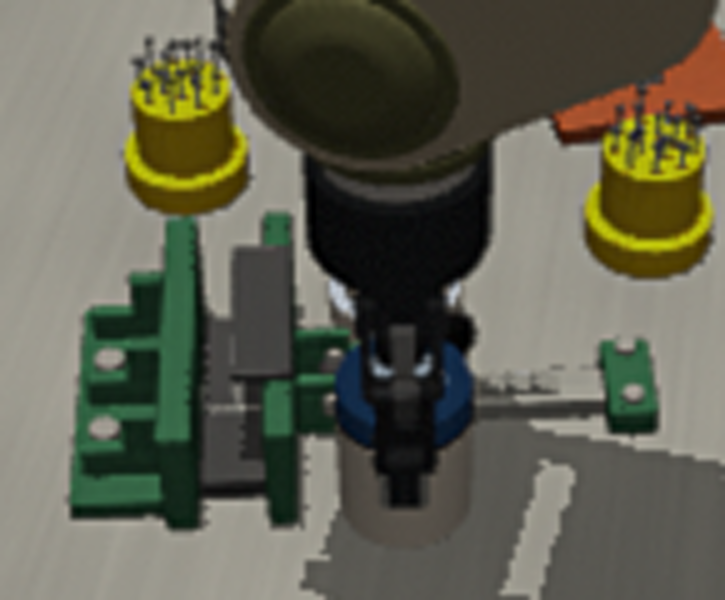

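>>> jog_arm --dr '[[0,0,0],[0,0,0],[0,0,0],[0,0,0],[0,0,0],[0,0,0],[0,0,0],[0,0,0],[0,0,0],[0,0,0]]' --slide '[[0.002,0,0.004],[0,0,0.004],[0,0,0.003],[0,0,0.002],[0,0,0.0005],[0,0,0],[0,0,0],[0,0,0],[0,0,0],[0,0,0]]' --gripper '[-1,-1,-1,-1,-1,-1,-1,0.8,0.8,0.8]'

```text
time_s: 57.45
position: [0.5557, 0.0533, 0.0403]
tool_rot: [[0.191, -0.982, 0.0], [-0.982, -0.191, -0.0], [0.0, -0.0, -1.0]]
ft_force: [-0.4, 0.8, 0.6]
grip_width: 0.077
```

>>> jog_arm --dr '[[0,0,0],[0,0,0],[0,0,0],[0,0,0],[0,0,0],[0,0,0],[0,0,0],[0,0,0],[0,0,0],[0,0,0]]' --slide '[[0,0,0],[0,0,0],[0,0,-0.01],[0,0,-0.02],[0,0,-0.03],[0,0,-0.03],[0,0,-0.03],[0,0,-0.03],[0,0.03,-0.03],[0,0.03,0]]' --gripper '[0.9,0.9,0.9,0.9,0.9,0.9,0.9,0.9,0.9,0.9]'

```text
time_s: 58.45
position: [0.4973, 0.0416, 0.2244]
tool_rot: [[0.192, -0.981, 0.008], [-0.981, -0.192, -0.001], [0.003, -0.007, -1.0]]
ft_force: [0.8, -0.4, -0.6]
grip_width: 0.0814
```

>>> jog_arm --dr '[[0,0,0],[0,0,0],[0,0,0],[0,0,0],[0,0,0],[0,0,0],[0,0,0],[0,0,0],[0,0,0],[0,0,0]]' --slide '[[-0.03,0.03,0],[-0.03,0.03,0],[-0.03,0.03,0],[-0.03,0.02,0],[-0.02,0,0],[0,0,0],[0,0,0],[0,0,0],[0,0,0],[0,0,0]]' --gripper '[0.9,0.9,0.9,0.9,0.9,0.9,0.9,0.9,0.9,0.9]'

```text
time_s: 59.45
position: [0.3621, 0.1577, 0.2203]
tool_rot: [[0.19, -0.982, -0.0], [-0.982, -0.19, -0.0], [0.0, 0.0, -1.0]]
ft_force: [0.2, 0.5, 0.4]
grip_width: 0.0809
```

```bash
python3 - <<'E'
from h import *
st();D=grab("side","e_side");crop(D,200,150,345,270,5,"d26");S=grab("scene","e_scene");crop(S,210,170,380,285,4.7,"s26")
A=cv2.imread("pics/a_scene.png");B=cv2.imread("pics/a_side.png")
for n,a,b in(("scene",A,S["pixels"]),("side",B,D["pixels"])):
    for k,i in(("start",a),("end",b)):
        h=cv2.cvtColor(i,cv2.COLOR_BGR2HSV);m=cv2.inRange(h,(105,120,40),(125,255,255));m[:100]=0
        print(n,k,"lid",np.argwhere(m).mean(0).round(1)[::-1])
E
```

```text
t 59.45 p [0.3621 0.1577 0.2203] C -0.2467 0.2106 toolx -79.04 tilt 0.01 F [0.2 0.5 0.4] w 0.0809
scene start lid [290.8 191.6]
scene end lid [290.4 192.1]
side start lid [280.4 232. ]
side end lid [280.4 232.3]
```

View pics/d26.png

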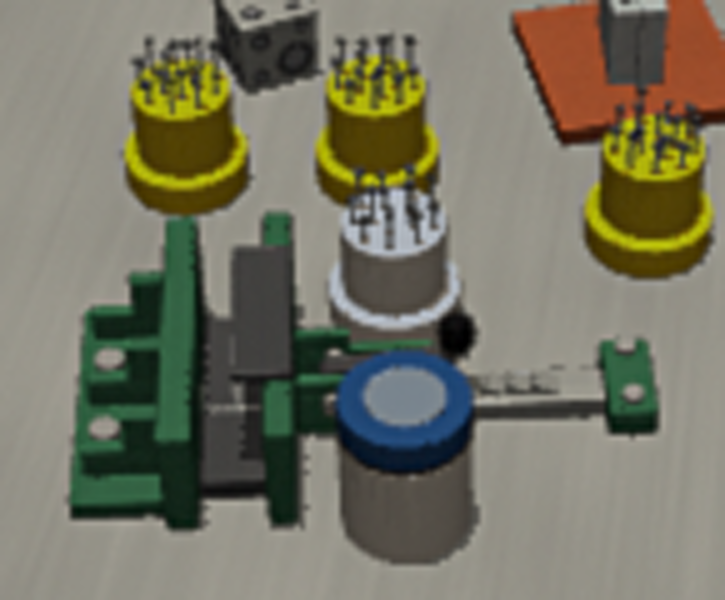

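View pics/e_scene.png

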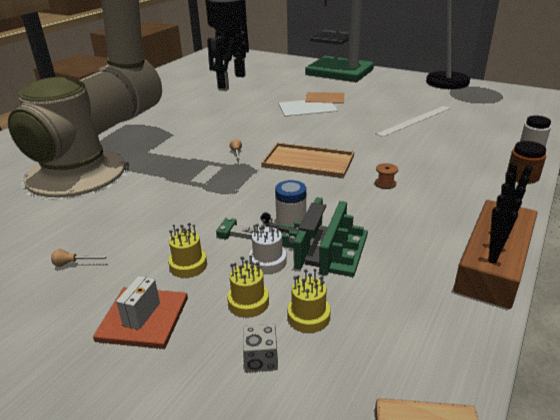

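View pics/s26.png

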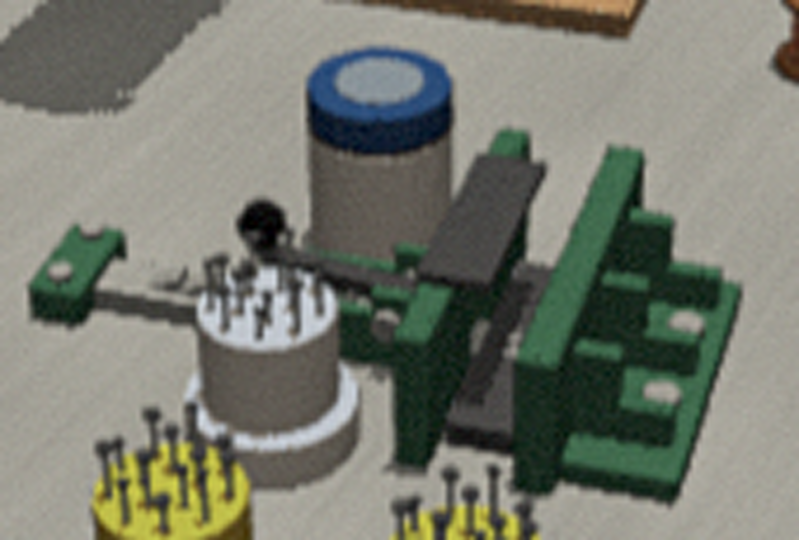

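```bash
python3 - <<'E'
from h import *
print(env.close_job())
E
```

```text
the job is handed in; nothing more can be done
None
```

I completed every step of the task and handed the job in at about 59.5 s; no verdict was reported. The order was:
1. Set the jar and bur stand on the tray.
2. Lifted the pawl and drew the head open to its stop.
3. Stood the mould on the fireclay board.
4. Pushed the head closed again.
5. Put the bur stand and jar back.

**Bur stand and jar:** both are upright. The jar lid is within about 0.6 px of its starting pixels in both fixed views. I set the bur stand down within about 1 mm of where I picked it up, and its image matches the start.

**Mould:** it stands upright on the board. The scene camera puts its centre about 5 mm from the board's centre; the arm's own reading suggested about 2 mm. Both are inside the 15 mm limit.

**Clamp head:** the pressure plate and lip are back at their starting pixels, and pushing further met 25 N with no movement. The pawl tab sits slightly higher than at the start, apparently resting on a tooth crest.

**Doming block and wire spool:** both look unmoved, though I judged this by eye and did not re-measure them. The robot is clear of everything.

**Force:** while I was gripping the jar on the tray, one reading showed a brief 35 N downward push through the fingers. It was gone at the next reading.

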